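# Empty the spent-battery drop box into the collection bin

### The job

In the waste-sorting room, open the grey drop box: lift the finned end of its orange lid over the yellow stop lip, slide the lid out of its grooves, and lay it flat, fin up and roughly centred, on the green mat. Then take the spent battery pack out of the box and set it down (not drop it) in the blue collection bin. Finally guide the bin's spring-loaded flap all the way shut with the hand so it does not snap down, let go, and leave everything else on the bench where it is.

Things in the scene. Friction and masses are not known exactly. Their poses are not given: they have to be found in the camera images.
- box: Grey drop box screwed to the bench, 166 (x) x 139 (y) x 65 mm high. Origin: centre of its underside, z up; -x end = front, with the stop lip. Inside 154 x 112 mm, inner floor 5 mm above the bench. The lid rests on side ledges 50 mm above the bench, between guides 127 mm apart and 56 mm high. Blue overhangs (underside at 60 mm, top 65) cover the lid's side edges only from x = +17 to +83 mm.
- box_lip (a point): Middle of the top of the box's full-width yellow stop lip (x -83 to -77 mm), 56 mm above the bench, 6 mm above the ledges. The lid has 5 mm of up-and-down play under the overhangs, so its front end can be raised up to about 12 mm (9 is ample). Raised, it slides towards the box's -x; after about 60 mm of travel it is clear of the grooves and can be lifted away.
- lid: Orange sliding lid, loose, plate 150 (x) x 124 (y) x 5 mm, about 0.12 kg. Origin: centre of its underside, z up, -x end = front. At the start it lies closed in the box, centred, axes as the box's, underside 50 mm above the bench. Near the front stands a black grip fin, 44 mm long (x), 14 mm wide (y), its top 33 mm above the underside, centred 50 mm from the origin towards -x.
- lid_fin (a point): Grip point in the middle of the lid's fin, 21 mm above the lid's underside.
- lid_front (a point): Middle of the lower front edge of the lid (-75 mm along the lid's x).
- lid_rear (a point): Middle of the lower rear edge of the lid (+75 mm along the lid's x).
- pack: Spent battery pack, black with a yellow top, 72 (x) x 34 (y) x 36 mm high, about 0.25 kg, loose on the drop box's inner floor under the lid, its long side roughly along the box's x. Origin: centre of its underside.
- mat: Green mat with a black rim, fixed to the bench, 210 (x) x 150 (y) x 4 mm. Origin: centre of its underside.
- bin: Blue collection bin, screwed to the bench, 130 (x) x 170 (y) x 70 mm high, open on top, walls and floor 4 mm. Origin: centre of its underside. The flap's hinge runs along y at its +x rim.
- bin_floor (a point): Centre of the bin's inner floor, 4 mm above the bench.
- flap (a joint): Angle of the bin's white flap (rad): 0 = shut on the bin's rim, 1.95 = fully open, leaning back beyond the hinge. It starts at 1.8 to 1.95 and stays there; pulled below about 1.75 its spring and weight (0.32 kg, 0.3 N m at most) snap it shut. Flap plate: 136 mm from hinge to free edge, 170 mm wide, 6 mm thick.
- flap_tab (a point): Grip point on the flap's red pull tab, which juts 42 mm from the middle of the free edge in the flap's plane; 16 mm wide (along the bin's y), 10 mm thick. The point is 163 mm from the hinge, 27 mm beyond the plate's edge, 15 mm short of the tab's end. Uppermost when open; when shut it points to the bin's -x, 74 mm above the bench. Pinched across its width, it can turn between the pads.
- flap_hinge (a point): Middle of the flap's hinge line (fixed), 70 mm above the bench, 68 mm from the bin's origin towards the bin's +x. At joint angle a the tab point lies (163 mm cos a - 4 mm sin a) from it towards the bin's -x and (163 mm sin a + 4 mm cos a) above it.
- tape: Roll of yellow tape, 56 mm across, 20 mm high; a bystander, to be left alone. Origin: its underside's centre.
- carton: Small cardboard carton, 50 x 40 x 24 mm; a bystander, to be left alone. Origin: its underside's centre.
- jar: Amber jar, 48 mm across, 60 mm high; a bystander, to be left alone. Origin: its underside's centre.
- sponge: Yellow and green scrub sponge, 80 x 50 x 30 mm; a bystander, to be left alone. Origin: its underside's centre.
- cleaner: Blue cleaner bottle, 64 mm across, 150 mm high; a bystander, to be left alone. Origin: its underside's centre.
- spraycan: Green spray can, 56 mm across, 120 mm high; a bystander, to be left alone. Origin: its underside's centre.
- brush: Hand brush, lying on the right of the bench; a bystander, to be left alone. Origin: its underside's centre.
- dustpan: Grey dustpan, 200 x 170 x 54 mm with an orange handle, on the left of the bench; a bystander, to be left alone. Origin: its underside's centre.
Mind the look-alikes: they are no part of the job. What is shaped like the bin but turquoise is not meant.

How it is judged (in metres and radians):
On the way, in this order (a step that is already met when the one before it is completed fails the run):
1. the lid's front end has been lifted over the stop lip and slid out past it (over 15 mm beyond where it lay) while its rear end is still in the grooves (x of lid_front in the frame of box below -0.09 m and z of lid_front in the frame of box above 0.054 m and x of lid_rear in the frame of box above 0.02 m and z of lid_rear in the frame of box below 0.06 m).
2. the lid lies flat on the mat, fin up, let go (x of lid in the frame of mat between -0.06 and 0.06 m and y of lid in the frame of mat between -0.045 and 0.045 m and z of lid in the frame of mat between 0 and 0.01 m and angle between lid's own z axis and vertical below 0.06 rad and contact force between the fingers and lid below 0.1 N and linear speed of lid below 0.03 m/s), for 0.1 s.
3. the battery pack rests in the bin, let go (x of pack in the frame of bin between -0.063 and 0.063 m and y of pack in the frame of bin between -0.083 and 0.083 m and z of pack in the frame of bin between 0 and 0.045 m and contact force between the fingers and pack below 0.1 N and linear speed of pack below 0.03 m/s), for 0.1 s.
At the end, for the whole second after the job is handed in: The lid lies flat (within 0.06 rad), fin up, on the mat, its centre within 60 mm (mat's x) and 45 mm (mat's y) of the mat's centre; the battery pack lies at rest inside the bin; the flap is shut (below 0.06 rad); lid and pack are let go and at rest (all of step 2 and all of step 3 and value of joint flap between -0.05 and 0.06 rad); the robot touches nothing.
It fails at once if the flap snaps down (closing faster than 3.5 rad/s) (velocity of joint flap below -3.5 rad/s).
It fails at once if the battery pack is dropped into the bin (over 0.7 m/s below its rim) (x of pack in the frame of bin between -0.07 and 0.07 m and y of pack in the frame of bin between -0.09 and 0.09 m and z of pack in the frame of bin below 0.07 m and linear speed of pack above 0.7 m/s).
It fails at once if another thing on the bench is moved by more than 40 mm (distance of any of tape, carton, jar, sponge, cleaner, spraycan, brush, dustpan from where it was at the start of the episode above 0.04 m).
It also fails if it takes over 72 s, if anything falls off the work surface, if the arm or the gripper's body presses on something with over 40 N, if the wrist force passes 120 N, or if a joint passes its speed limit or range.

### The arm

A 6-joint arm with a two-finger parallel gripper is mounted at the origin on the work surface. World frame = base frame: x ahead of the robot, y to its left, z up, the work surface at z = 0. Lengths are in m, angles in degrees, forces in N, time in s.
With the tool pointing down it reaches from about 0.375 to 0.9 m from the base axis. Payload 3.1 kg.
Tool frame: the origin (TCP) lies between the finger pads; the fingertips stand 19 mm ahead of it and the grasp point (between the pads) is the TCP (arm.tcp_to_tips is the distance from the TCP to the fingertips, in m); z points along the fingers, y is the direction in which the jaws open and shut (so a half turn about z gives the same grasp; the last joint's range is limited). The gripper opens to 85 mm and grips with 20 to 120 N. Pads are 22 mm wide; open, the fingers measure 114 mm over their backs; the gripper's body (76 mm by 85 mm) begins 54 mm behind the grasp point. The pads swing forward as they close: fully open they stand 13 mm farther back than shut.
Start: joints at [61.622, 30.224, 82.088, -0, 67.689, -10.227], TCP at [0.195, 0.594, 0.25] pointing down, gripper open.
Joint ranges: [-176.69, 176.69], [-43.24, 126.21], [12.49, 139.97], [-82, 262], [0, 151.66], [-163.58, 163.58]. Speed limits (degrees/s): [159.86, 159.86, 180, 180, 180, 180].

### API

Orientations are given as [roll, pitch, yaw] about the fixed x, y, z axes, in that order (R = Rz(yaw) Ry(pitch) Rx(roll)).
In Python, from bench import arm, optics gives the robot as it stands.
- The arm moves only by the tool move_arm, never from a script. Its argument "plan" is a list that holds one entry, the list of rows, each a list of 7 numbers: the shift along the tool's x, y, z scaled (see below), then the turn, a rotation vector about the tool's x, y, z scaled (see below), then the opening, from -1 (shut) to 1 (fully open), so that 0 is half open. A call has 1 to 10 rows; each row shifts and turns the commanded pose from where the row before left it, along the tool's axes as they then stand; what a row does not reach is not made up. The controller multiplies each number of a shift by 0.03 m and each number of a turn by 5 degrees. A row lasts 1/8 s, in which the tool goes at most 62.5 mm and 10.7 degrees, less where a joint would pass 70% of its speed; a pose out of reach is approached as far as the arm can. A call with a number of a shift or a turn outside -1 to 1 is refused whole. A call with a gripper value outside its range is refused whole. The fingers move at their own pace and stop on an object; the grip force is fixed at half the most. Time passes only in rows, so rows that do not move let the fingers close. It gives the time, the measured TCP pose, the force and the opening at its end, in the units of the state.
- arm.read_state(): the state, without advancing time (a new reading comes with each control period).
- optics.read_camera(name): name is "scene" or "top"; returns a dict with "color" (400x640x3 uint8, red, green, blue), "fx", "fy", "cx", "cy" (pixels), "xyz" and "rotation" of the camera in the world. Camera axes: x right, y down, z forward; pixel columns grow to the right and rows downward; lengths in m; the calibration is good to about 2 mm. A picture is of the moment at which its call begins. There is no depth.
- arm.close_job(): hands the job in, once; it reports no verdict.
The state is a dict: "t": time; "qpos": joint angles; "qd": joint speeds; "effort": joint torques, N m; "ee_pos": TCP position; "ee_rot": TCP orientation; "ft_force": force on the tool from outside, world axes, zero at the start; "torque": the same for the moment, N m; "finger_gap": finger opening in m.
Only numpy, scipy, OpenCV 4.12 (cv2) and the standard library are available. Lean on these libraries where they do the work, as an engineer would, in place of code of your own. Each camera call takes 0.05 s, during which the arm holds its last target.

## Working session

There is one attempt and no reset: what is moved stays moved. The work goes in short steps, Python scripts to look and compute and a tool call to move; the robot and the scene stay as the last step left them, time stands still between calls to the robot, and variables do not carry over. Pictures are saved under pics/ and viewed, and the job is handed in when it is done.

Besides the shell and the picture viewer there is one more tool, called after "Call:" as name(argument=value, ...), one argument or row to a line, values as JSON. move_arm: Moves the arm, as the interface text tells. Shifts and turns lie within -1 to 1; 1 stands for 0.03 m of shift or 5 degrees of turn. Its arguments: {"type":"object","properties":{"plan":{"type":"array"}},"required":["plan"]}

```bash
ls; mkdir -p pics
python3 - <<'E'
from bench import arm, optics
import cv2
print(arm.read_state(), arm.tcp_to_tips)
for n in("scene","top"):
    c=optics.read_camera(n); cv2.imwrite(f"pics/{n}0.png",c["color"][:,:,::-1])
    print(n,{k:v for k,v in c.items() if k!="color"})
E
```

```text
pics
{'t': 0.0, 'qpos': array([ 6.16224222e+01,  3.02815019e+01,  8.21572245e+01, -9.43335723e-04,
        6.76894288e+01, -1.02250649e+01]), 'qd': array([ 0.04923848,  0.0427331 , -0.03627766,  0.03163325,  0.03087436,
        0.03709568]), 'effort': array([ 2.77302279e-04, -4.42349088e+01, -1.78024954e+01, -2.53382614e-04,
        8.52207129e-03, -8.22062418e-06]), 'ee_pos': array([0.19433956, 0.5932976 , 0.24930173]), 'ee_rot': array([-1.79873725e+02, -2.18914162e-02,  1.61847822e+02]), 'ft_force': array([-0.9408191 , -0.1238381 , -0.57148114]), 'torque': array([-0.03244746,  0.0073692 , -0.01589055]), 'finger_gap': 0.08507287003336114} 0.019
scene {'fx': 482.94741670326266, 'fy': 482.94741670326266, 'cx': 321.55099160208135, 'cy': 187.24553720003885, 'xyz': array([ 1.13187724, -0.43182275,  1.23761105]), 'rotation': array([-146.12987757,    0.77832647,   54.4293061 ])}
top {'fx': 372.5374958574194, 'fy': 372.5374958574194, 'cx': 313.23813924995784, 'cy': 202.90819605716118, 'xyz': array([0.29846247, 0.02792509, 1.41552502]), 'rotation': array([-172.90060594,   -0.66643037,  -89.81857722])}
```

View pics/scene0.png

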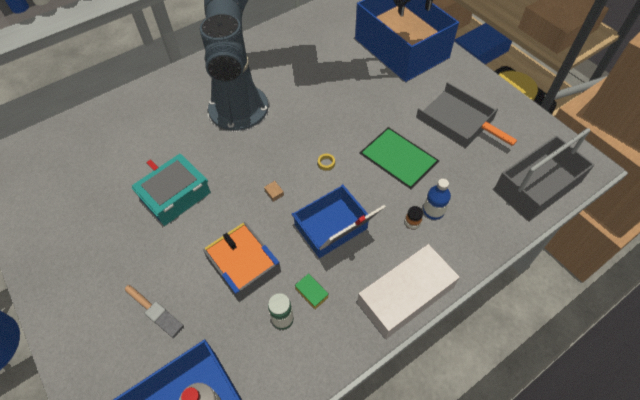

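View pics/top0.png

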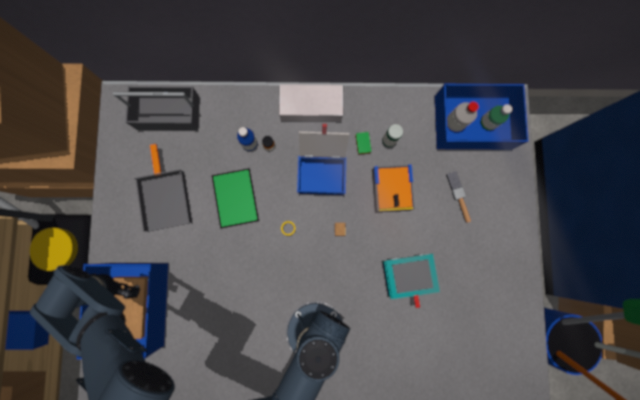

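The scene view shows the box with its orange lid at about (240,258), the bin at (332,218) with its red tab at (362,220), and the green mat at (400,157). The top view shows the box at (394,189), bin at (322,177), mat at (235,198), with the flap open toward +x. I'll zoom in and measure.

```bash
cat > h.py <<'E'
from bench import arm, optics
import cv2, numpy as np
from scipy.spatial.transform import Rotation as R
def cam(n): return optics.read_camera(n)
def ray(c,u,v):
    d=R.from_euler('xyz',c['rotation'],degrees=True).as_matrix()@np.array([(u-c['cx'])/c['fx'],(v-c['cy'])/c['fy'],1]); return np.array(c['xyz']),d
def onz(c,u,v,z):
    o,d=ray(c,u,v); return o+d*(z-o[2])/d[2]
def px(c,p):
    q=R.from_euler('xyz',c['rotation'],degrees=True).as_matrix().T@(np.array(p)-c['xyz']); return np.array([q[0]/q[2]*c['fx']+c['cx'],q[1]/q[2]*c['fy']+c['cy']])
def tri(ca,a,cb,b):
    A=[];y=[]
    for c,p in((ca,a),(cb,b)):
        o,d=ray(c,*p); d=d/np.linalg.norm(d); P=np.eye(3)-np.outer(d,d); A.append(P); y.append(P@o)
    return np.linalg.lstsq(np.vstack(A),np.hstack(y),rcond=None)[0]
def crop(c,x0,y0,x1,y1,s,fn): cv2.imwrite(fn,cv2.resize(c['color'][y0:y1,x0:x1,::-1],None,fx=s,fy=s,interpolation=cv2.INTER_CUBIC))
def mask(c,lo,hi):
    return cv2.inRange(cv2.cvtColor(c['color'],cv2.COLOR_RGB2HSV),np.array(lo),np.array(hi))
def blobs(m,mina=30):
    n,l,s,ce=cv2.connectedComponentsWithStats(m)
    out=[]
    for i in range(1,n):
        if s[i,4]>=mina:
            cs,_=cv2.findContours((l==i).astype(np.uint8),cv2.RETR_EXTERNAL,cv2.CHAIN_APPROX_NONE)
            out.append((s[i,4],ce[i],max(cs,key=len)[:,0,:]))
    return sorted(out,key=lambda o:-o[0])
E
python3 - <<'E'
from h import *
t=cam("top"); s=cam("scene")
crop(t,280,110,430,230,5,"pics/t1.png"); crop(s,190,170,400,310,3.8,"pics/s1.png")
for nm,lo,hi,z in(("green",(50,120,60),(75,255,255),.004),("orange",(5,170,120),(16,255,255),.055)):
  for c,n in((t,'top'),(s,'scene')):
    for a,ce,co in blobs(mask(c,lo,hi),60)[:2]:
        P=np.array([onz(c,u,v,z)[:2] for u,v in co],np.float32)
        r=cv2.minAreaRect(P); print(nm,n,a,ce.round(1),'ctr',np.round(r[0],4),'size',np.round(r[1],4),'ang',round(r[2],1))
E
```

```text
green top 1900 [234.6 197.9] ctr [0.4933 0.3121] size [0.1994 0.1396] ang 11.3
green top 239 [363.2 142.6] ctr [ 0.7128 -0.1822] size [0.0798 0.0476] ang 7.3
green scene 2079 [399.1 156.8] ctr [0.4957 0.3062] size [0.1961 0.1368] ang 11.6
green scene 498 [311.2 289.4] ctr [ 0.7012 -0.1799] size [0.0787 0.0489] ang 7.7
orange top 1150 [394.2 187.2] ctr [ 0.5287 -0.2871] size [0.148  0.1205] ang 3.4
orange top 179 [155.2 158.6] ctr [0.6323 0.6009] size [0.1068 0.0235] ang 12.2
orange scene 2013 [240.3 256.3] ctr [ 0.5276 -0.2906] size [0.1471 0.1213] ang 3.4
orange scene 202 [498.3 132.9] ctr [0.6394 0.5894] size [0.1096 0.0267] ang 10.3
```

View pics/t1.png

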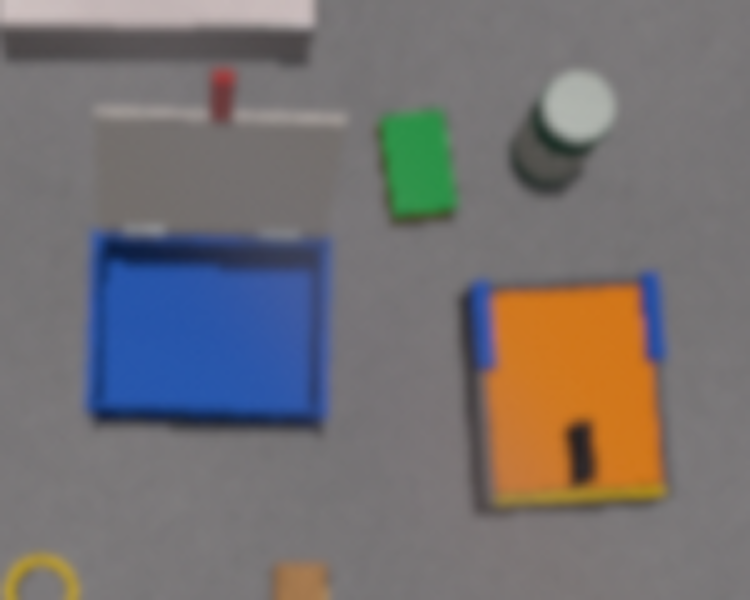

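View pics/s1.png

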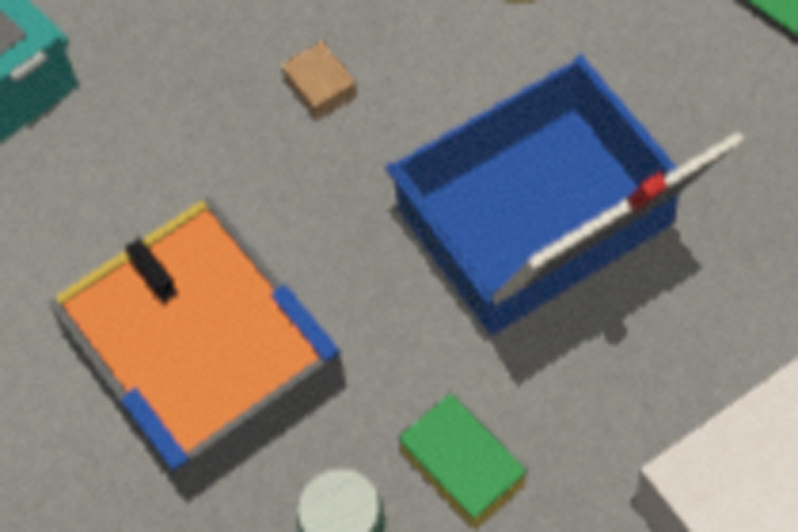

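Run:
```python
from h import *
t=cam("top"); s=cam("scene")
for c,n in((t,'top'),(s,'scene')):
    for lo,hi in(((0,120,60),(4,255,255)),((174,120,60),(180,255,255))):
        for a,ce,co in blobs(mask(c,lo,hi),8)[:6]: print('red',n,a,ce.round(1),co.min(0),co.max(0))
crop(t,290,115,355,205,9,"pics/t2.png"); crop(s,285,180,390,260,7.5,"pics/s2.png")
for n,p in (('--',(390,168)),('-+',(580,58)),('++',(675,165))):
    q=np.array(p)/3.8+(190,170); print(n,q,onz(s,*q,.07).round(4))
for p in((88,416),(326,416)):
    q=np.array(p)/5+(280,110); print(onz(t,*q,.07).round(4))
# fin blobs, yellow lip, dark fin
for c,n in((t,'top'),(s,'scene')):
    for a,ce,co in blobs(mask(c,(20,120,120),(32,255,255)),8)[:6]: print('yel',n,a,ce.round(1),co.min(0),co.max(0),onz(c,*ce,.056).round(4))
```

```text
red top 54 [416.4 301.5] [414 296] [419 307]
red top 53 [471.6 107.5] [468 104] [475 111]
red top 8 [324.  125.5] [323 124] [325 127]
red top 15 [473.7 105.1] [469 103] [476 110]
red scene 184 [190.1 394.1] [181 387] [199 399]
red scene 61 [151.8 164.4] [147 160] [157 169]
red scene 34 [360.6 219.8] [356 216] [364 224]
-- [292.63157895 214.21052632] [ 0.5115 -0.1075  0.07  ]
-+ [342.63157895 185.26315789] [0.5157 0.065  0.07  ]
++ [367.63157895 213.42105263] [0.6332 0.0642 0.07  ]
[0.5015 0.07   0.07  ]
[ 0.5024 -0.1039  0.07  ]
yel top 793 [ 58.3 249. ] [ 46 228] [ 71 270] [0.2967 0.9281 0.056 ]
yel top 86 [287.8 228. ] [281 221] [295 235] [0.3753 0.1051 0.056 ]
yel top 74 [397.1 208.8] [380 207] [412 210] [ 0.4476 -0.2961  0.056 ]
yel scene 132 [513.3  83.2] [499  73] [528  96] [0.5151 0.7957 0.056 ]
yel scene 110 [326.  160.6] [318 154] [334 168] [0.4053 0.0846 0.056 ]
yel scene 42 [213.9 242.7] [205 237] [223 249] [ 0.4525 -0.3289  0.056 ]
yel scene 36 [235.5 228.6] [228 223] [243 234] [ 0.4488 -0.2588  0.056 ]
```

View pics/t2.png

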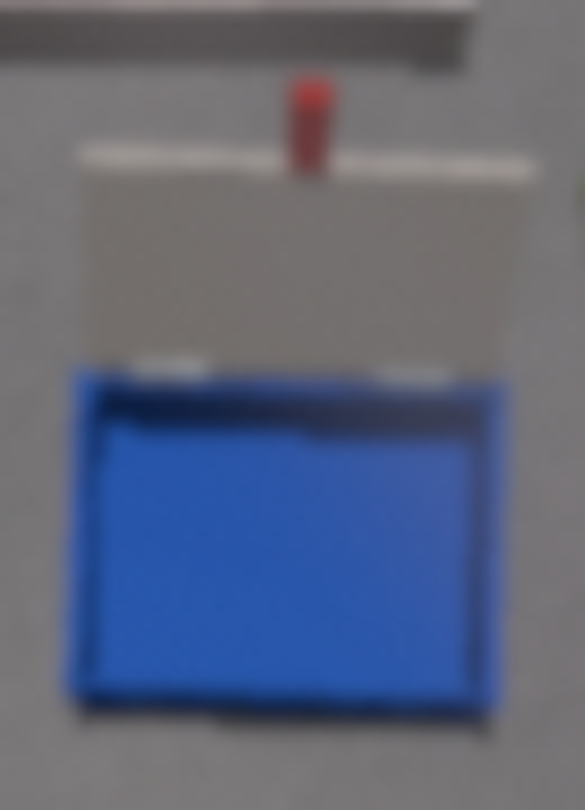

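View pics/s2.png

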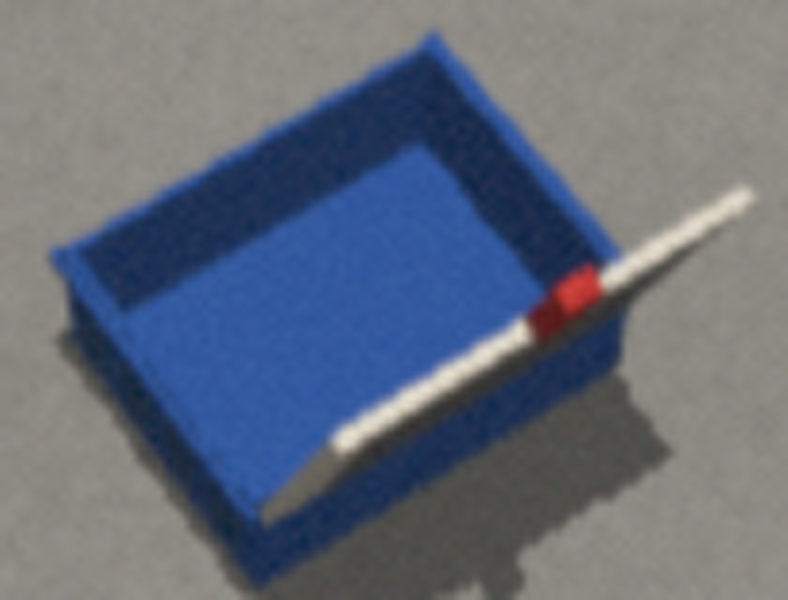

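Run:
```python
from h import *
t=cam("top"); s=cam("scene")
p=tri(t,(324.7,125.2),s,(362.3,218.7)); print('tabend',p.round(4),px(t,p),px(s,p))
T=lambda a,b:onz(t,a/9+290,b/9+115,.07).round(4)
for q in((70,695),(502,708),(80,372),(505,378)): print('toprim',T(*q))
S=lambda a,b,z=.07:onz(s,a/7.5+285,b/7.5+180,z).round(4)
for q in((52,250),(434,33)): print('scrim',S(*q))
print('floor corners scene',S(122,308,.004),S(418,145,.004))
F=lambda a,b:onz(t,a/9+290,b/9+115,.004).round(4)
print('floor top',F(100,690),F(468,690))
for u,v in ((582,115),): pass
print('white block', [onz(s,*q,.0).round(3) for q in((359,294),(389,330),(457,283))])
print('white block top h.07', [onz(s,*q,.07).round(3) for q in((359,294),(428,247),(457,270))],onz(t,280,115,.07),onz(t,343,115,.07))
```

```text
tabend [ 0.7048 -0.0225  0.2282] [324.72296748 125.21444262] [362.33668961 218.69433165]
toprim [0.5052 0.0694 0.07  ]
toprim [ 0.5007 -0.106   0.07  ]
toprim [0.6393 0.0664 0.07  ]
toprim [ 0.6379 -0.1083  0.07  ]
scrim [ 0.5079 -0.1075  0.07  ]
scrim [0.5137 0.0674 0.07  ]
floor corners scene [ 0.5108 -0.0816  0.004 ] [0.5185 0.0575 0.004 ]
floor top [0.5175 0.0587 0.004 ] [ 0.5183 -0.0981  0.004 ]
white block [array([ 0.786, -0.082,  0.   ]), array([ 0.908, -0.079,  0.   ]), array([0.917, 0.153, 0.   ])]
white block top h.07 [array([ 0.806, -0.102,  0.07 ]), array([0.81, 0.13, 0.07]), array([0.904, 0.145, 0.07 ])] [0.79738402 0.13837662 0.07      ] [ 0.79915272 -0.09786795  0.07      ]
```

```bash
cat > pl.py <<'E'
from h import *
from collections import deque
def plan(pos,rot,tpos,trot,n,g,nr=None):
    """pos/rot euler deg -> rows (rounded) moving in n equal steps; returns final simulated pose"""
    Rc=R.from_euler('xyz',rot,degrees=True); Rt=R.from_euler('xyz',trot,degrees=True)
    p=np.array(pos,float); nr=nr or n
    tot=(Rc.inv()*Rt).as_rotvec(); step=tot/nr
    out=[]
    for i in range(n):
        d=(np.array(tpos)-p)/(n-i)
        sh=np.round(Rc.inv().apply(d)/.03,2); tu=np.round(np.degrees(step)/5,2) if i<nr else np.zeros(3)
        out.append([float(v)+0 for v in [*sh,*tu,g]])
        p=p+Rc.apply(sh*.03); Rc=Rc*R.from_rotvec(np.radians(tu*5))
    for r in out: print(r, '!!' if max(map(abs,r))>1 else '')
    e=Rc.as_euler('xyz',degrees=True); print('end',p.round(4),e.round(2)); return p,e
E
python3 - <<'E'
from pl import *
s=arm.read_state()
p,e=plan([.195,.594,.25],[180,0,161.85],[.43,.25,.22],[180,0,183.4],10,.2,5)
p,e=plan(p,e,[.45,-.02,.20],[180,0,183.4],9,.2)
p,e=plan(p,e,[.478,-.292,.15],[180,0,183.4],10,.2)
E
```

```text
[-1.1, -0.85, 0.1, 0.0, 0.0, -0.86, 0.2] !!
[-1.04, -0.93, 0.1, 0.0, 0.0, -0.86, 0.2] !!
[-0.96, -1.0, 0.1, 0.0, 0.0, -0.86, 0.2] 
[-0.89, -1.07, 0.1, 0.0, 0.0, -0.86, 0.2] !!
[-0.8, -1.13, 0.1, 0.0, 0.0, -0.86, 0.2] !!
[-0.71, -1.19, 0.1, 0.0, 0.0, 0.0, 0.2] !!
[-0.72, -1.19, 0.1, 0.0, 0.0, 0.0, 0.2] !!
[-0.71, -1.19, 0.1, 0.0, 0.0, 0.0, 0.2] !!
[-0.72, -1.19, 0.1, 0.0, 0.0, 0.0, 0.2] !!
[-0.71, -1.19, 0.1, 0.0, 0.0, 0.0, 0.2] !!
end [0.4299 0.2499 0.22  ] [-180.      0.   -176.65]
[-0.02, -1.0, 0.07, 0.0, 0.0, 0.0, 0.2] 
[-0.02, -1.0, 0.07, 0.0, 0.0, 0.0, 0.2] 
[-0.01, -1.0, 0.08, 0.0, 0.0, 0.0, 0.2] 
[-0.02, -1.0, 0.07, 0.0, 0.0, 0.0, 0.2] 
[-0.01, -1.0, 0.08, 0.0, 0.0, 0.0, 0.2] 
[-0.02, -1.01, 0.07, 0.0, 0.0, 0.0, 0.2] !!
[-0.01, -1.0, 0.08, 0.0, 0.0, 0.0, 0.2] 
[-0.02, -1.01, 0.07, 0.0, 0.0, 0.0, 0.2] !!
[-0.01, -1.0, 0.08, 0.0, 0.0, 0.0, 0.2] 
end [ 0.4499 -0.02    0.1999] [-180.      0.   -176.65]
[-0.04, -0.91, 0.17, 0.0, 0.0, 0.0, 0.2] 
[-0.04, -0.91, 0.17, 0.0, 0.0, 0.0, 0.2] 
[-0.04, -0.91, 0.17, 0.0, 0.0, 0.0, 0.2] 
[-0.04, -0.91, 0.16, 0.0, 0.0, 0.0, 0.2] 
[-0.04, -0.91, 0.17, 0.0, 0.0, 0.0, 0.2] 
[-0.04, -0.91, 0.16, 0.0, 0.0, 0.0, 0.2] 
[-0.04, -0.91, 0.17, 0.0, 0.0, 0.0, 0.2] 
[-0.04, -0.91, 0.16, 0.0, 0.0, 0.0, 0.2] 
[-0.04, -0.91, 0.17, 0.0, 0.0, 0.0, 0.2] 
[-0.05, -0.92, 0.16, 0.0, 0.0, 0.0, 0.2] 
end [ 0.4781 -0.2921  0.1501] [-180.      0.   -176.65]
```

Call:
move_arm(
  plan=[
    [[-1,-0.75,0.1,0,0,-0.86,0.2],[-1,-0.8,0.1,0,0,-0.86,0.2],[-1,-0.9,0.1,0,0,-0.86,0.2],[-0.9,-1,0.1,0,0,-0.86,0.2],[-0.7,-1,0.1,0,0,-0.86,0.2],[-0.7,-1,0.1,0,0,0,0.2],[-0.7,-1,0.1,0,0,0,0.2],[-0.7,-1,0.1,0,0,0,0.2],[-0.7,-1,0.1,0,0,0,0.2],[-0.7,-1,0.1,0,0,0,0.2]],
  ],
)

```text
t: 1.65
ee_pos: [0.4237, 0.2939, 0.2204]
ee_rot: [180.0, 0.0, -176.7]
ft_force: [-1.1, 1.3, 0.0]
finger_gap: 0.0515
```

Run:
```python
from pl import *
s=arm.read_state(); print(s['qpos'].round(1))
p,e=plan(s['ee_pos'],s['ee_rot'],[.45,.02,.20],[180,0,183.4],10,.2)
p,e=plan(p,e,[.478,-.292,.15],[180,0,183.4],11,.2)
```

```text
[ 22.3  24.2  99.5   0.   56.2 -71. ]
[-0.03, -0.92, 0.07, 0.0, 0.0, 0.0, 0.2] 
[-0.03, -0.92, 0.07, 0.0, 0.0, 0.0, 0.2] 
[-0.04, -0.92, 0.07, 0.0, 0.0, 0.0, 0.2] 
[-0.03, -0.91, 0.07, 0.0, 0.0, 0.0, 0.2] 
[-0.04, -0.92, 0.07, 0.0, 0.0, 0.0, 0.2] 
[-0.03, -0.91, 0.07, 0.0, 0.0, 0.0, 0.2] 
[-0.04, -0.92, 0.06, 0.0, 0.0, 0.0, 0.2] 
[-0.03, -0.91, 0.07, 0.0, 0.0, 0.0, 0.2] 
[-0.04, -0.92, 0.06, 0.0, 0.0, 0.0, 0.2] 
[-0.03, -0.91, 0.07, 0.0, 0.0, 0.0, 0.2] 
end [0.4499 0.0201 0.2   ] [ 1.7998e+02  4.0000e-02 -1.7666e+02]
[-0.03, -0.95, 0.15, 0.0, 0.0, 0.0, 0.2] 
[-0.03, -0.95, 0.15, 0.0, 0.0, 0.0, 0.2] 
[-0.03, -0.95, 0.15, 0.0, 0.0, 0.0, 0.2] 
[-0.03, -0.95, 0.15, 0.0, 0.0, 0.0, 0.2] 
[-0.03, -0.95, 0.15, 0.0, 0.0, 0.0, 0.2] 
[-0.03, -0.95, 0.15, 0.0, 0.0, 0.0, 0.2] 
[-0.03, -0.95, 0.15, 0.0, 0.0, 0.0, 0.2] 
[-0.03, -0.95, 0.15, 0.0, 0.0, 0.0, 0.2] 
[-0.03, -0.95, 0.15, 0.0, 0.0, 0.0, 0.2] 
[-0.03, -0.95, 0.16, 0.0, 0.0, 0.0, 0.2] 
[-0.03, -0.94, 0.15, 0.0, 0.0, 0.0, 0.2] 
end [ 0.4781 -0.2919  0.1501] [ 1.7998e+02  4.0000e-02 -1.7666e+02]
```

Call:
move_arm(
  plan=[
    [[-0.03,-0.92,0.07,0,0,0,0.2],[-0.04,-0.92,0.07,0,0,0,0.2],[-0.03,-0.92,0.07,0,0,0,0.2],[-0.04,-0.92,0.07,0,0,0,0.2],[-0.03,-0.92,0.07,0,0,0,0.2],[-0.04,-0.92,0.07,0,0,0,0.2],[-0.03,-0.92,0.07,0,0,0,0.2],[-0.04,-0.92,0.07,0,0,0,0.2],[-0.03,-0.92,0.07,0,0,0,0.2],[-0.03,-0.92,0.06,0,0,0,0.2]],
  ],
)

```text
t: 2.9
ee_pos: [0.4495, 0.0189, 0.1998]
ee_rot: [-180.0, 0.0, -176.7]
ft_force: [0.2, 0.2, 0.6]
finger_gap: 0.0513
```

Call:
move_arm(
  plan=[
    [[-0.03,-1,0.17,0,0,0,0.2],[-0.03,-1,0.17,0,0,0,0.2],[-0.03,-1,0.17,0,0,0,0.2],[-0.03,-1,0.17,0,0,0,0.2],[-0.03,-1,0.17,0,0,0,0.2],[-0.03,-1,0.17,0,0,0,0.2],[-0.04,-1,0.17,0,0,0,0.2],[-0.03,-1,0.17,0,0,0,0.2],[-0.04,-1,0.16,0,0,0,0.2],[-0.04,-1,0.16,0,0,0,0.2]],
  ],
)

```text
t: 4.15
ee_pos: [0.4768, -0.2803, 0.1492]
ee_rot: [-180.0, 0.0, -176.7]
ft_force: [0.6, -0.2, 0.0]
finger_gap: 0.0514
```

Run:
```python
from pl import *
s=arm.read_state(); print(s['ee_pos'],s['ee_rot'],s['qpos'].round(1))
c=cam("scene"); t=cam("top")
crop(c,160,150,340,310,4,"pics/s3.png");crop(t,350,130,450,240,5,"pics/t3.png")
print(px(c,s['ee_pos']),px(t,s['ee_pos']))
```

```text
[ 0.47680115 -0.28026012  0.14920304] [-1.79980480e+02  2.49750905e-02 -1.76661407e+02] [ -42.    32.8   97.8    0.    49.4 -135.4]
[227.87321344 223.04680704] [398.67065907 197.36873508]
```

View pics/s3.png

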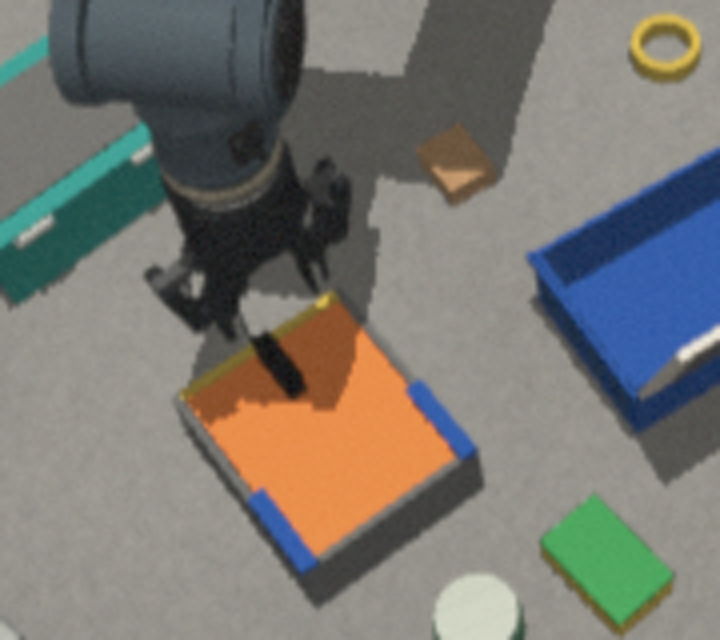

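View pics/t3.png

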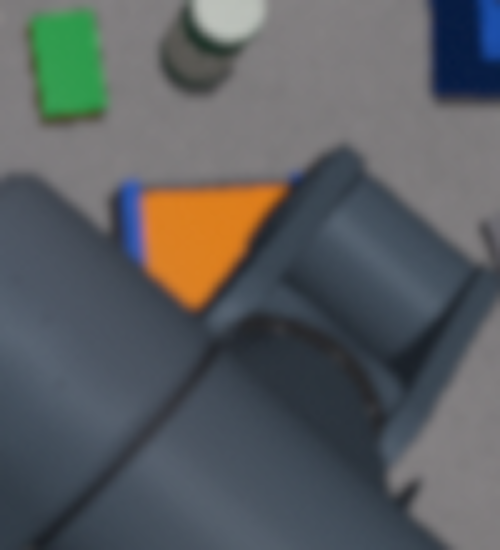

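Call:
move_arm(
  plan=[
    [[-0.05,-0.39,0.5,0,0,0,0.0],[0,0,0.5,0,0,0,0.0],[0,0,0.5,0,0,0,0.0],[0,0,0.5,0,0,0,0.0],[0,0,0,0,0,0,0.0]],
  ],
)

```text
t: 4.88
ee_pos: [0.4779, -0.2895, 0.0876]
ee_rot: [179.8, -0.1, -176.6]
ft_force: [0.3, -0.2, 0.4]
finger_gap: 0.0426
```

Run:
```python
from pl import *
s=arm.read_state(); print(s['ee_pos'],s['finger_gap'])
c=cam("scene")
crop(c,190,190,290,290,7,"pics/s4.png")
print(px(c,s['ee_pos']))
```

```text
[ 0.47793275 -0.28949232  0.0875572 ] 0.04262626560270369
[229.07993398 236.44961289]
```

View pics/s4.png

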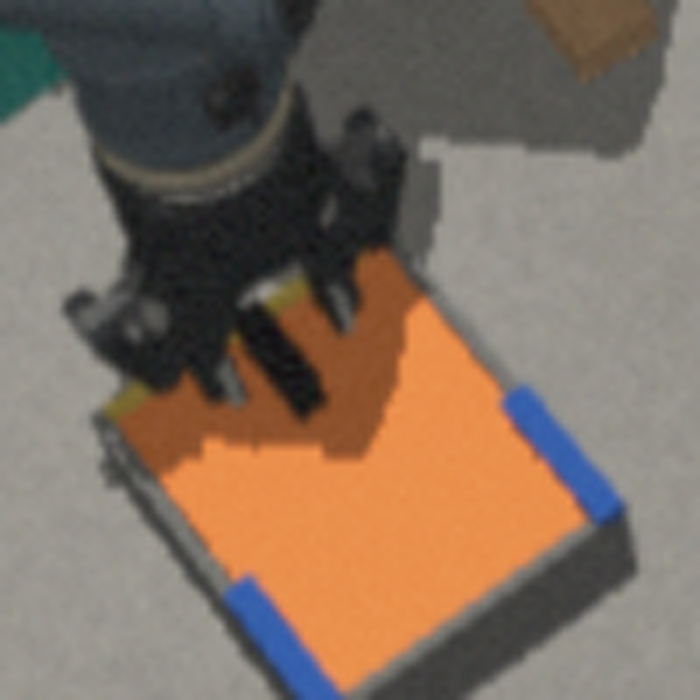

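Call:
move_arm(
  plan=[
    [[0,0,0.2,0,0,0,0.0],[0,0,0.15,0,0,0,-0.3],[0,0,0,0,0,0,-1],[0,0,0,0,0,0,-1],[0,0,0,0,0,0,-1],[0,0,0,0,0,0,-1]],
  ],
)

```text
t: 5.68
ee_pos: [0.4787, -0.2907, 0.0787]
ee_rot: [180.0, -0.0, -176.7]
ft_force: [-0.5, -0.9, -0.5]
finger_gap: 0.0128
```

Call:
move_arm(
  plan=[
    [[-0.02,0,-0.1,0,0.27,0,-1],[-0.03,0,-0.1,0,0.27,0,-1],[-0.03,0,-0.12,0,0.27,0,-1],[0,0,0,0,0,0,-1]],
  ],
)

```text
t: 6.18
ee_pos: [0.4819, -0.2904, 0.0883]
ee_rot: [-180.0, -4.1, -176.6]
ft_force: [0.1, -0.2, -1.1]
finger_gap: 0.0127
```

Run:
```python
from pl import *
s=arm.read_state(); print(s['ee_pos'],s['ee_rot'],s['ft_force'],s['torque'])
c=cam("scene")
crop(c,190,190,290,290,7,"pics/s5.png")
```

```text
[ 0.48190628 -0.29043856  0.08832587] [-179.97922341   -4.06051244 -176.60270209] [ 0.10954648 -0.24823986 -1.1407835 ] [-0.00427565  0.01804479  0.00706179]
```

View pics/s5.png

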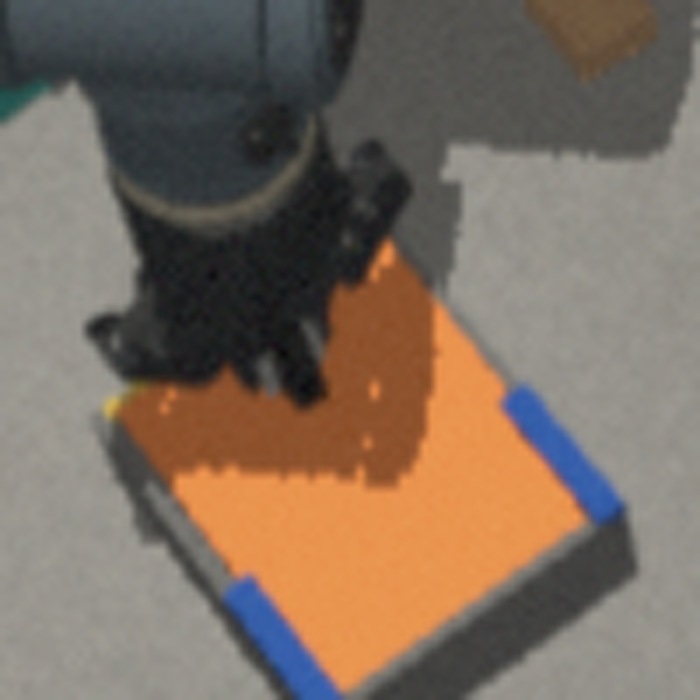

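Call:
move_arm(
  plan=[
    [[0.2,0,0.01,0,0,0,-1],[0.3,0,0.02,0,0,0,-1],[0.3,0,0.02,0,0,0,-1],[0.3,0,0.02,0,0,0,-1],[0,0,0,0,0,0,-1]],
  ],
)

```text
t: 6.85
ee_pos: [0.4474, -0.2923, 0.0885]
ee_rot: [180.0, -4.1, -176.7]
ft_force: [-0.2, 0.5, -1.3]
finger_gap: 0.0128
```

Run:
```python
from pl import *
s=arm.read_state(); print(s['ee_pos'],s['ee_rot'],s['ft_force'],s['torque'])
c=cam("scene")
crop(c,190,190,290,290,7,"pics/s6.png")
```

```text
[ 0.44736053 -0.29233866  0.08848961] [ 179.95876693   -4.09005685 -176.70468473] [-0.18907812  0.49503632 -1.33146089] [-0.03808656 -0.04337432  0.02641732]
```

View pics/s6.png

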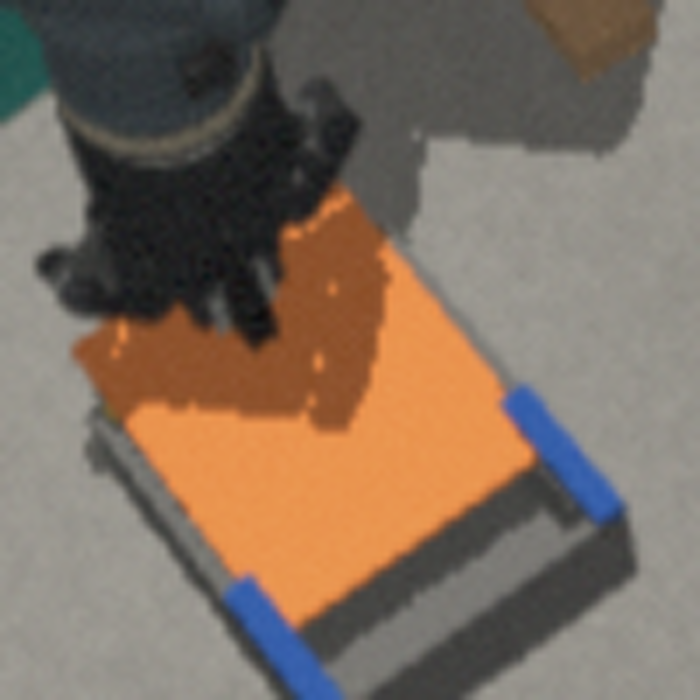

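Call:
move_arm(
  plan=[
    [[0.3,0,0.01,0,0,0,-1],[0.3,0,0,0,0,0,-1],[0.35,0,0.01,0,0,0,-1],[0.35,0,0,0,0,0,-1],[0.1,0,0,0,0,0,-1],[0,0,0,0,0,0,-1]],
  ],
)

```text
t: 7.65
ee_pos: [0.4064, -0.2951, 0.0909]
ee_rot: [-180.0, -4.0, -176.7]
ft_force: [0.2, 0.0, -0.7]
finger_gap: 0.0126
```

Run:
```python
from pl import *
s=arm.read_state(); print(s['ee_pos'],s['ee_rot'],s['ft_force'],s['torque'])
c=cam("scene")
crop(c,170,170,290,290,6,"pics/s7.png")
```

```text
[ 0.4063727  -0.29506035  0.09092604] [-179.99049249   -4.03772674 -176.67970414] [ 0.21873219  0.04852861 -0.68441772] [ 0.00064018  0.04164875 -0.05917174]
```

View pics/s7.png

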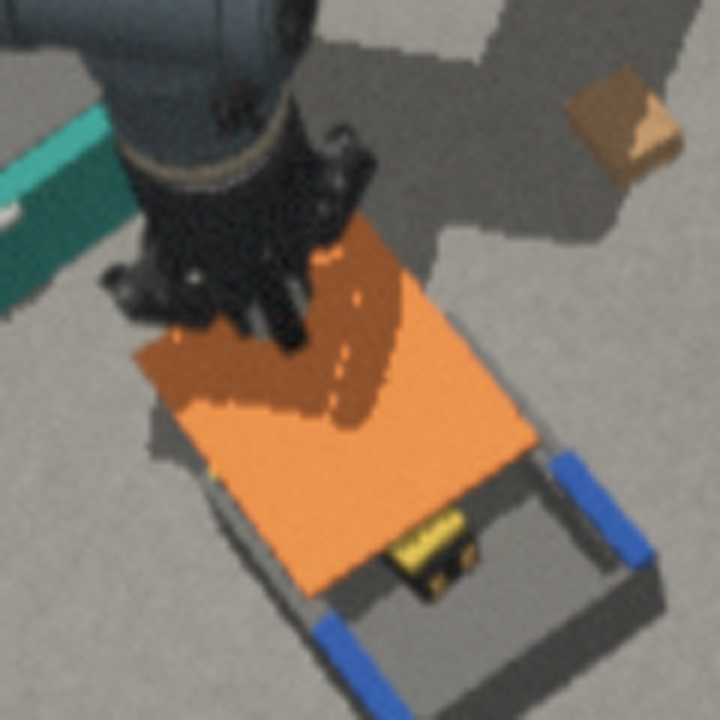

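Run:
```python
from pl import *
s=arm.read_state()
print('A');p,e=plan(s['ee_pos'],s['ee_rot'],[.406,-.295,.165],[180,-4,183.3],4,-1)
print('B');p,e=plan(p,e,[.42,-.05,.165],[180,0,187],9,-1,9)
print('C');p,e=plan(p,e,[.4455,.299,.12],[180,0,191.4],13,-1,9)
```

```text
A
[0.05, 0.0, -0.62, 0.0, 0.0, 0.0, -1.0] 
[0.05, 0.0, -0.61, 0.0, 0.0, 0.0, -1.0] 
[0.05, 0.0, -0.62, 0.0, 0.0, 0.0, -1.0] 
[0.05, 0.0, -0.61, 0.0, 0.0, 0.0, -1.0] 
end [ 0.4059 -0.2951  0.165 ] [-179.98   -4.02 -176.67]
B
[-0.1, 0.9, -0.01, 0.0, -0.09, -0.08, -1.0] 
[-0.11, 0.9, -0.01, 0.0, -0.09, -0.08, -1.0] 
[-0.12, 0.9, -0.01, 0.0, -0.09, -0.08, -1.0] 
[-0.12, 0.9, 0.0, 0.0, -0.09, -0.08, -1.0] 
[-0.13, 0.9, 0.0, 0.0, -0.09, -0.08, -1.0] 
[-0.14, 0.9, 0.0, 0.0, -0.09, -0.08, -1.0] 
[-0.14, 0.9, 0.0, 0.0, -0.09, -0.08, -1.0] 
[-0.15, 0.9, 0.0, 0.0, -0.09, -0.08, -1.0] 
[-0.16, 0.9, -0.01, 0.0, -0.09, -0.08, -1.0] 
end [ 0.42   -0.05    0.1651] [ 1.7990e+02  3.0000e-02 -1.7307e+02]
C
[-0.17, 0.88, 0.12, 0.0, 0.0, -0.1, -1.0] 
[-0.18, 0.88, 0.12, 0.0, 0.0, -0.1, -1.0] 
[-0.19, 0.88, 0.12, 0.0, 0.0, -0.1, -1.0] 
[-0.2, 0.87, 0.12, 0.0, 0.0, -0.1, -1.0] 
[-0.2, 0.87, 0.12, 0.0, 0.0, -0.1, -1.0] 
[-0.21, 0.87, 0.12, 0.0, 0.0, -0.1, -1.0] 
[-0.22, 0.87, 0.12, 0.0, 0.0, -0.1, -1.0] 
[-0.23, 0.87, 0.11, 0.0, 0.0, -0.1, -1.0] 
[-0.23, 0.87, 0.12, 0.0, 0.0, -0.1, -1.0] 
[-0.24, 0.86, 0.11, 0.0, 0.0, 0.0, -1.0] 
[-0.24, 0.87, 0.12, 0.0, 0.0, 0.0, -1.0] 
[-0.24, 0.86, 0.11, 0.0, 0.0, 0.0, -1.0] 
[-0.25, 0.87, 0.12, 0.0, 0.0, 0.0, -1.0] 
end [0.4455 0.2991 0.1199] [ 1.7990e+02  4.0000e-02 -1.6857e+02]
```

Call:
move_arm(
  plan=[
    [[0.05,0,-0.4,0,0,0,-1],[0.05,0,-0.7,0,0,0,-1],[0.05,0,-0.7,0,0,0,-1],[0.05,0,-0.66,0,0,0,-1],[-0.1,0.4,0,0,-0.09,-0.08,-1],[-0.1,0.9,0,0,-0.09,-0.08,-1],[-0.1,0.9,0,0,-0.09,-0.08,-1],[-0.1,0.9,0,0,-0.09,-0.08,-1],[-0.1,0.9,0,0,-0.09,-0.08,-1],[-0.1,0.9,0,0,-0.09,-0.08,-1]],
  ],
)

```text
t: 8.95
ee_pos: [0.4116, -0.145, 0.1636]
ee_rot: [179.8, -1.4, -174.2]
ft_force: [0.9, 0.3, -0.8]
finger_gap: 0.0128
```

Call:
move_arm(
  plan=[
    [[-0.15,0.9,0,0,-0.09,-0.08,-1],[-0.15,0.9,0,0,-0.09,-0.1,-1],[-0.15,0.9,0,0,-0.09,-0.1,-1],[-0.15,0.9,0,0,0,-0.1,-1],[-0.2,0.9,0,0,0,-0.1,-1],[-0.2,0.9,0.1,0,0,-0.1,-1],[-0.2,0.9,0.1,0,0,-0.1,-1],[-0.2,0.9,0.1,0,0,-0.1,-1],[-0.2,0.9,0.1,0,0,-0.1,-1],[-0.2,0.9,0.1,0,0,-0.1,-1]],
  ],
)

```text
t: 10.2
ee_pos: [0.4274, 0.1295, 0.1489]
ee_rot: [179.8, -0.1, -169.3]
ft_force: [0.4, -0.3, -0.6]
finger_gap: 0.0127
```

Run:
```python
from pl import *
s=arm.read_state(); print(s['ee_pos'],s['ee_rot'],s['finger_gap'])
print('C');p,e=plan(s['ee_pos'],s['ee_rot'],[.4455,.299,.07],[180,0,191.4],7,-1,5)
```

```text
[0.42738259 0.12946668 0.14890788] [ 1.79836456e+02 -7.77918388e-02 -1.69301340e+02] 0.012745382475424966
C
[-0.24, 0.78, 0.38, 0.01, 0.0, -0.03, -1.0] 
[-0.24, 0.78, 0.38, 0.01, 0.0, -0.03, -1.0] 
[-0.24, 0.77, 0.38, 0.01, 0.0, -0.03, -1.0] 
[-0.24, 0.77, 0.37, 0.01, 0.0, -0.03, -1.0] 
[-0.24, 0.78, 0.37, 0.01, 0.0, -0.03, -1.0] 
[-0.24, 0.77, 0.38, 0.0, 0.0, 0.0, -1.0] 
[-0.25, 0.78, 0.37, 0.0, 0.0, 0.0, -1.0] 
end [0.4456 0.2991 0.07  ] [-1.7991e+02 -8.0000e-02 -1.6855e+02]
```

Call:
move_arm(
  plan=[
    [[-0.24,0.78,0.3,0.01,0,-0.03,-1],[-0.24,0.78,0.4,0.01,0,-0.03,-1],[-0.24,0.78,0.4,0,0,-0.03,-1],[-0.24,0.77,0.4,0,0,-0.03,-1],[-0.24,0.77,0.4,0,0,-0.03,-1],[-0.24,0.77,0.35,0,0,0,-1],[-0.25,0.77,0.35,0,0,0,-1],[0,0,0,0,0,0,-1]],
  ],
)

```text
t: 11.2
ee_pos: [0.4457, 0.2987, 0.0704]
ee_rot: [180.0, -0.1, -168.4]
ft_force: [0.2, -0.5, -1.2]
finger_gap: 0.0126
```

Run:
```python
from pl import *
s=arm.read_state(); print(s['ee_pos'],s['ee_rot'],s['finger_gap'],s['ft_force'])
c=cam("scene"); crop(c,330,80,470,220,5,"pics/s8.png")
```

```text
[0.44565624 0.2986664  0.07044781] [ 1.79974815e+02 -1.07428564e-01 -1.68435114e+02] 0.012648646876294535 [ 0.214446   -0.48559165 -1.23296595]
```

View pics/s8.png

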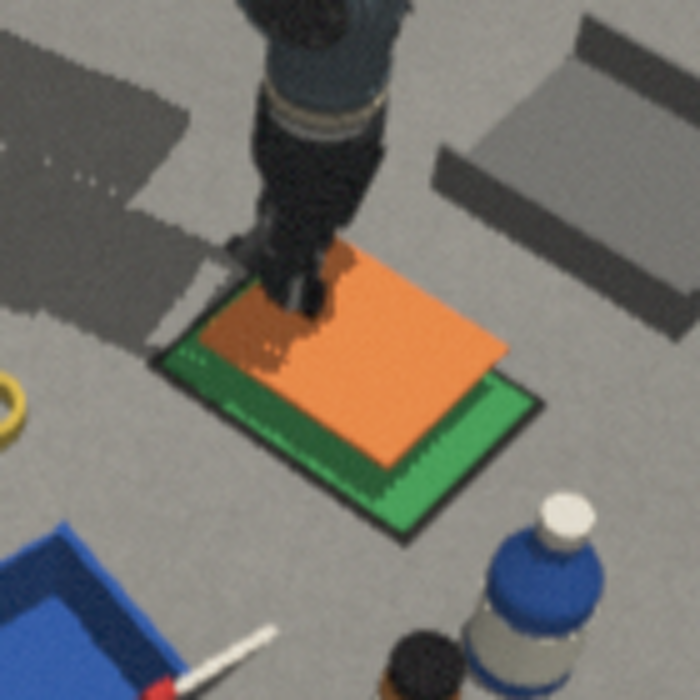

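Call:
move_arm(
  plan=[
    [[0,0,0.4,0,0,0,-1],[0,0,0.4,0,0,0,-1],[0,0,0.25,0,0,0,-1],[0,0,0.1,0,0,0,-1],[0,0,0.05,0,0,0,-1],[0,0,0,0,0,0,-1]],
  ],
)

```text
t: 12.0
ee_pos: [0.4473, 0.2974, 0.0358]
ee_rot: [180.0, 0.0, -168.6]
ft_force: [0.2, 0.5, -0.9]
finger_gap: 0.0128
```

Call:
move_arm(
  plan=[
    [[0,0,0.05,0,0,0,-1],[0,0,0.05,0,0,0,-1],[0,0,0,0,0,0,-1]],
  ],
)

```text
t: 12.38
ee_pos: [0.4472, 0.2974, 0.0327]
ee_rot: [180.0, 0.0, -168.6]
ft_force: [0.6, 0.4, -0.5]
finger_gap: 0.013
```

Call:
move_arm(
  plan=[
    [[0,0,0.03,0,0,0,-1],[0,0,0,0,0,0,-1],[0,0,0,0,0,0,-0.5],[0,0,0,0,0,0,-0.2],[0,0,0,0,0,0,0],[0,0,0,0,0,0,0],[0,0,-0.3,0,0,0,0],[0,0,-0.7,0,0,0,0],[0,0,-1,0,0,0,0],[0,0,-1,0,0,0,0]],
  ],
)

```text
t: 13.62
ee_pos: [0.447, 0.2972, 0.123]
ee_rot: [180.0, 0.0, -168.6]
ft_force: [0.1, -0.5, 0.3]
finger_gap: 0.0426
```

Run:
```python
from pl import *
s=arm.read_state(); print(s['ee_pos'],s['ee_rot'],s['finger_gap'],s['ft_force'])
c=cam("scene"); t=cam("top"); crop(c,330,80,470,220,5,"pics/s9.png"); crop(c,190,200,290,300,7,"pics/s10.png")
crop(t,360,150,430,230,9,"pics/t10.png")
```

```text
[0.44698063 0.2972488  0.12303015] [ 1.79972620e+02  1.15451965e-02 -1.68603691e+02] 0.04260023732942812 [ 0.09566957 -0.48588104  0.3417478 ]
```

View pics/s9.png

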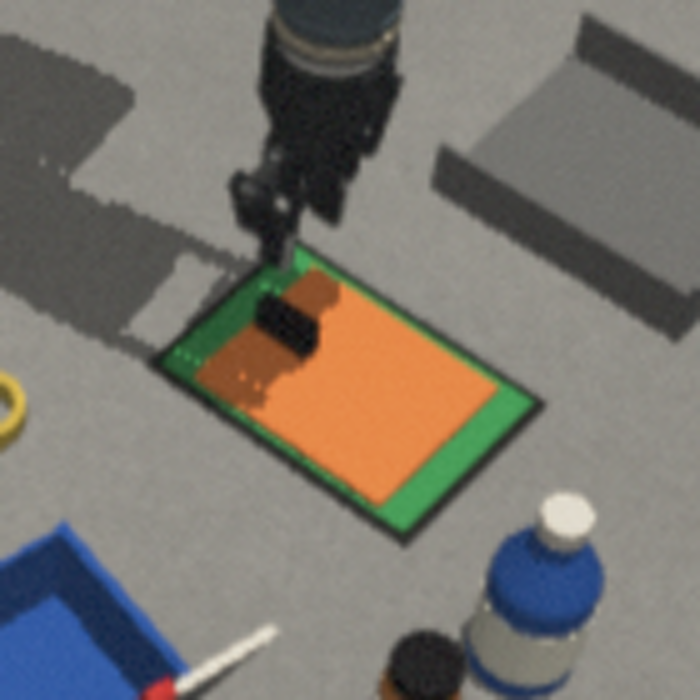

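View pics/s10.png

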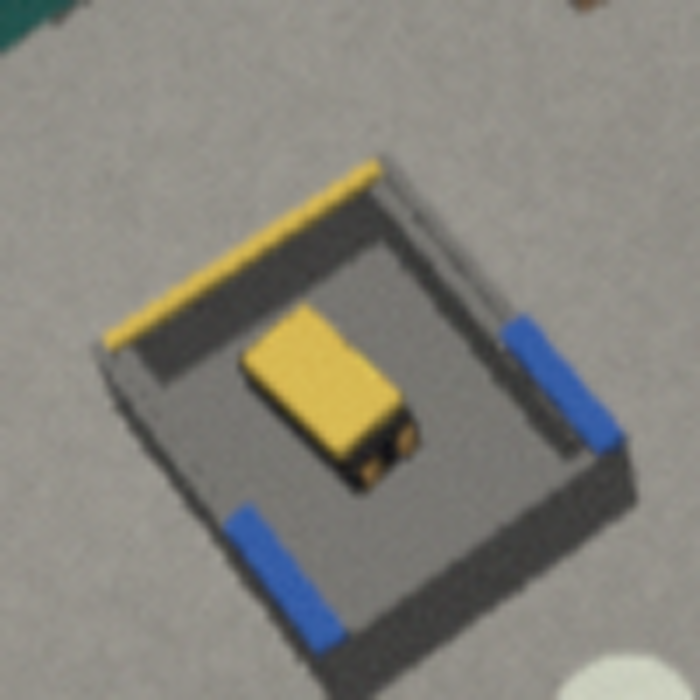

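View pics/t10.png

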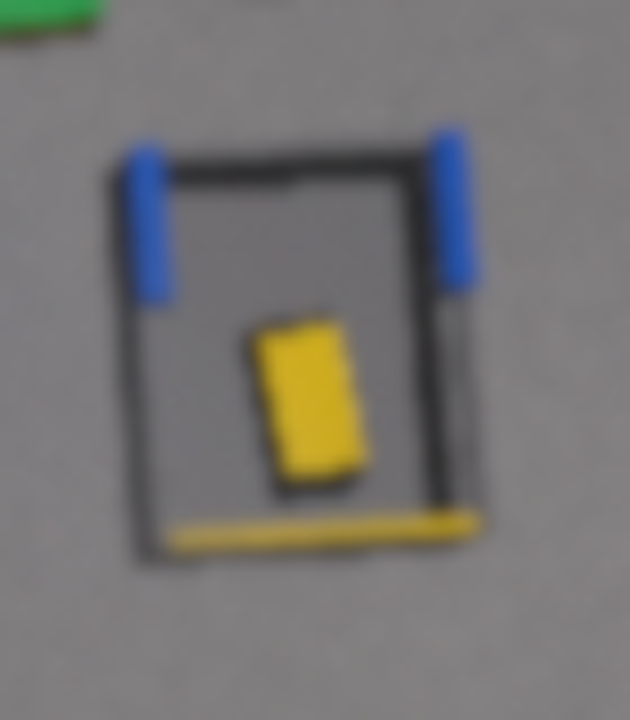

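The lid lies flat on the mat, fin up, nearly centred. The battery pack with its yellow top is visible in the box at about (317,380) in the scene crop and (310,400) in the top crop.

Run:
```python
from pl import *
for n in("top","scene"):
    c=cam(n); 
    cand=[b for b in blobs(mask(c,(20,120,100),(32,255,255)),50)]
    for a,ce,co in cand:
        P=np.array([onz(c,u,v,.041)[:2] for u,v in co],np.float32); r=cv2.minAreaRect(P)
        if abs(r[0][1]+.29)<.08: print(n,a,ce.round(1),np.round(r[0],4),np.round(r[1],4),round(r[2],1),onz(c,*ce,.041).round(4))
    for a,ce,co in blobs(mask(c,(5,170,100),(16,255,255)),400)[:1]:
        P=np.array([onz(c,u,v,.009)[:2] for u,v in co],np.float32); r=cv2.minAreaRect(P); print('lid',n,np.round(r[0],4),np.round(r[1],4),r[2])
```

```text
top 163 [393.9 194.1] [ 0.5044 -0.2894] [0.0637 0.0369] 10.0 [ 0.5043 -0.2892  0.041 ]
top 72 [397.7 208.8] [ 0.4483 -0.2974] [0.009  0.1161] 5.0 [ 0.4489 -0.302   0.041 ]
lid top [0.4981 0.2859] [0.1436 0.0701] 12.874424934387207
scene 257 [235.5 254. ] [ 0.5088 -0.2964] [0.0618 0.033 ] 9.2 [ 0.5092 -0.2963  0.041 ]
scene 120 [224.4 236.2] [ 0.443  -0.2927] [0.0081 0.1256] 3.4 [ 0.4431 -0.2941  0.041 ]
lid scene [0.4991 0.3031] [0.1468 0.1212] 10.952695846557617
```

Run:
```python
from pl import *
s=arm.read_state()
p,e=plan(s['ee_pos'],s['ee_rot'],[.507,-.293,.13],[180,0,189.5],20,.3,3)
```

```text
[0.1, -0.98, -0.01, 0.0, 0.01, 0.13, 0.3] 
[0.09, -0.99, -0.01, 0.0, 0.01, 0.13, 0.3] 
[0.07, -0.99, -0.01, 0.0, 0.01, 0.13, 0.3] 
[0.06, -0.99, -0.01, 0.0, 0.0, 0.0, 0.3] 
[0.06, -0.99, -0.01, 0.0, 0.0, 0.0, 0.3] 
[0.06, -0.99, -0.01, 0.0, 0.0, 0.0, 0.3] 
[0.06, -0.99, -0.01, 0.0, 0.0, 0.0, 0.3] 
[0.06, -0.99, -0.02, 0.0, 0.0, 0.0, 0.3] 
[0.06, -0.99, -0.01, 0.0, 0.0, 0.0, 0.3] 
[0.06, -0.98, -0.02, 0.0, 0.0, 0.0, 0.3] 
[0.07, -0.99, -0.01, 0.0, 0.0, 0.0, 0.3] 
[0.06, -0.98, -0.02, 0.0, 0.0, 0.0, 0.3] 
[0.07, -0.99, -0.01, 0.0, 0.0, 0.0, 0.3] 
[0.06, -0.98, -0.02, 0.0, 0.0, 0.0, 0.3] 
[0.07, -0.99, -0.01, 0.0, 0.0, 0.0, 0.3] 
[0.06, -0.98, -0.02, 0.0, 0.0, 0.0, 0.3] 
[0.07, -0.99, -0.01, 0.0, 0.0, 0.0, 0.3] 
[0.06, -0.98, -0.02, 0.0, 0.0, 0.0, 0.3] 
[0.07, -0.99, -0.01, 0.0, 0.0, 0.0, 0.3] 
[0.06, -0.98, -0.02, 0.0, 0.0, 0.0, 0.3] 
end [ 0.5071 -0.2929  0.1301] [ 1.7996e+02 -5.0000e-02 -1.7055e+02]
```

Call:
move_arm(
  plan=[
    [[0.1,-0.98,-0.3,0,0,0.13,0.3],[0.09,-0.99,-0.3,0,0,0.13,0.3],[0.07,-0.99,-0.1,0,0,0.13,0.3],[0.06,-0.99,0,0,0,0,0.3],[0.06,-0.99,0,0,0,0,0.3],[0.06,-0.99,0,0,0,0,0.3],[0.06,-0.99,0,0,0,0,0.3],[0.06,-0.99,0,0,0,0,0.3],[0.06,-0.99,0,0,0,0,0.3],[0.06,-0.99,0,0,0,0,0.3]],
  ],
)

```text
t: 15.08
ee_pos: [0.4768, 0.0006, 0.1415]
ee_rot: [179.9, -0.1, -170.6]
ft_force: [-0.0, 0.4, -0.2]
finger_gap: 0.0554
```

Call:
move_arm(
  plan=[
    [[0.07,-0.99,0,0,0,0,0.3],[0.06,-0.99,0,0,0,0,0.3],[0.06,-0.99,0,0,0,0,0.3],[0.06,-0.99,0,0,0,0,0.3],[0.07,-0.99,0,0,0,0,0.3],[0.06,-0.99,0,0,0,0,0.3],[0.06,-0.99,0,0,0,0,0.3],[0.07,-0.99,0.1,0,0,0,0.3],[0.07,-0.98,0.3,0,0,0,0.3],[0.06,-0.8,0.3,0,0,0,0.3]],
  ],
)

```text
t: 16.32
ee_pos: [0.506, -0.2895, 0.1199]
ee_rot: [179.9, -0.1, -170.6]
ft_force: [0.5, -0.0, -0.0]
finger_gap: 0.0554
```

Run:
```python
from pl import *
s=arm.read_state();print(s['qpos'].round(1))
p,e=plan(s['ee_pos'],s['ee_rot'],[.507,-.293,.08],[180,0,189.5],4,.3,3)
```

```text
[ -40.8   37.2   94.3    0.    48.6 -140.2]
[0.0, -0.03, 0.33, 0.01, 0.0, -0.01, 0.3] 
[-0.01, -0.03, 0.33, 0.01, 0.0, -0.01, 0.3] 
[0.0, -0.03, 0.34, 0.01, 0.0, -0.01, 0.3] 
[-0.01, -0.03, 0.33, 0.0, 0.0, 0.0, 0.3] 
end [ 0.5071 -0.293   0.08  ] [-1.7998e+02 -7.0000e-02 -1.7043e+02]
```

Call:
move_arm(
  plan=[
    [[0,-0.05,0.33,0.01,0,0,0.3],[-0.02,-0.04,0.33,0.01,0,0,0.3],[-0.02,0,0.33,0,0,0,0.3],[0,0,0.33,0,0,0,0.3],[0,0,0,0,0,0,0.3]],
  ],
)

```text
t: 16.95
ee_pos: [0.5077, -0.2903, 0.081]
ee_rot: [180.0, -0.1, -170.5]
ft_force: [0.8, 0.6, 0.5]
finger_gap: 0.0554
```

Run:
```python
from pl import *
s=arm.read_state(); print(s['ee_pos'],s['ee_rot'],s['finger_gap'],s['ft_force'])
c=cam("scene"); crop(c,190,200,290,300,7,"pics/s11.png")
```

```text
[ 0.50773717 -0.29029332  0.0809963 ] [ 1.79979185e+02 -6.06434683e-02 -1.70516061e+02] 0.055399916082618995 [0.75610139 0.59245971 0.45631401]
```

View pics/s11.png

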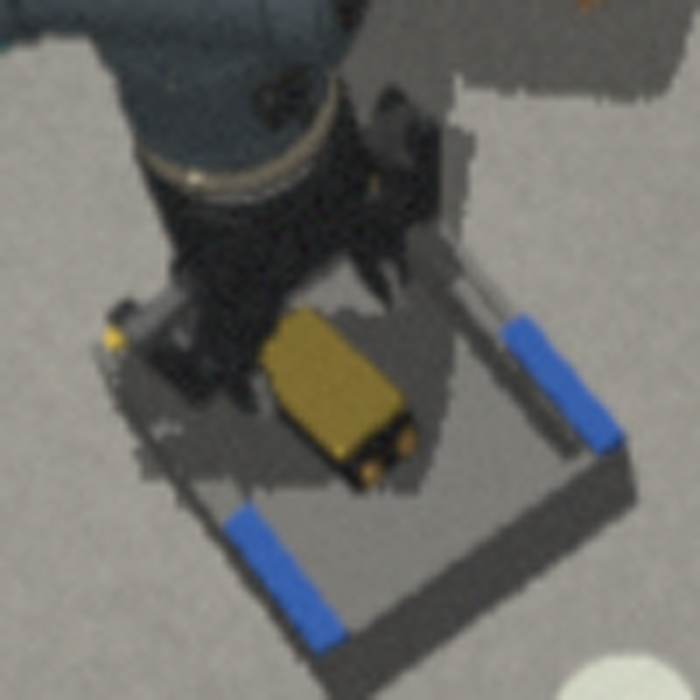

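Call:
move_arm(
  plan=[
    [[0,-0.02,0.5,0,0,0,0.3],[0,-0.02,0.5,0,0,0,0.3],[0,0,0.4,0,0,0,0.3],[0,0,0.27,0,0,0,0.3],[0,0,0,0,0,0,-0.1],[0,0,0,0,0,0,-1],[0,0,0,0,0,0,-1],[0,0,0,0,0,0,-1],[0,0,0,0,0,0,-1]],
  ],
)

```text
t: 18.12
ee_pos: [0.5083, -0.2925, 0.0318]
ee_rot: [-179.9, 0.0, -170.6]
ft_force: [-0.2, 0.2, -2.2]
finger_gap: 0.0329
```

Run:
```python
from pl import *
s=arm.read_state();print(s['qpos'].round(1))
p,e=plan(s['ee_pos'],s['ee_rot'],[.508,-.29,.155],[180,0,189.5],6,-1,3)
p,e=plan(p,e,[.562,-.02,.13],[180,0,179],12,-1,10)
```

```text
[-4.080e+01  4.550e+01  9.570e+01 -1.000e-01  3.870e+01 -1.402e+02]
[0.0, 0.01, -0.68, 0.0, 0.0, 0.0, -1.0] 
[0.0, 0.01, -0.69, 0.0, 0.0, 0.0, -1.0] 
[0.0, 0.01, -0.68, 0.0, 0.0, 0.0, -1.0] 
[0.0, 0.02, -0.69, 0.0, 0.0, 0.0, -1.0] 
[0.0, 0.01, -0.68, 0.0, 0.0, 0.0, -1.0] 
[0.0, 0.02, -0.69, 0.0, 0.0, 0.0, -1.0] 
end [ 0.5079 -0.29    0.1551] [-1.7993e+02  1.0000e-02 -1.7055e+02]
[-0.27, 0.72, 0.07, 0.0, 0.0, 0.21, -1.0] 
[-0.26, 0.72, 0.07, 0.0, 0.0, 0.21, -1.0] 
[-0.24, 0.72, 0.07, 0.0, 0.0, 0.21, -1.0] 
[-0.23, 0.73, 0.07, 0.0, 0.0, 0.21, -1.0] 
[-0.22, 0.73, 0.07, 0.0, 0.0, 0.21, -1.0] 
[-0.21, 0.74, 0.07, 0.0, 0.0, 0.21, -1.0] 
[-0.19, 0.74, 0.07, 0.0, 0.0, 0.21, -1.0] 
[-0.18, 0.74, 0.07, 0.0, 0.0, 0.21, -1.0] 
[-0.16, 0.75, 0.07, 0.0, 0.0, 0.21, -1.0] 
[-0.15, 0.75, 0.07, 0.0, 0.0, 0.21, -1.0] 
[-0.14, 0.75, 0.06, 0.0, 0.0, 0.0, -1.0] 
[-0.13, 0.76, 0.07, 0.0, 0.0, 0.0, -1.0] 
end [ 0.5619 -0.0199  0.1299] [-1.7993e+02  2.0000e-02  1.7895e+02]
```

Call:
move_arm(
  plan=[
    [[0,0,-0.3,0,0,0,-1],[0,0,-0.6,0,0,0,-1],[0,0,-0.9,0,0,0,-1],[0,0,-0.9,0,0,0,-1],[0,0,-0.9,0,0,0,-1],[0,0,-0.5,0,0,0,-1]],
  ],
)

```text
t: 18.88
ee_pos: [0.5089, -0.2928, 0.1576]
ee_rot: [-179.8, 0.2, -170.6]
ft_force: [-0.9, -0.5, -2.7]
finger_gap: 0.0332
```

Call:
move_arm(
  plan=[
    [[-0.25,0.6,0,0,0,0.21,-1],[-0.26,0.8,0,0,0,0.21,-1],[-0.24,0.8,0,0,0,0.21,-1],[-0.23,0.8,0,0,0,0.21,-1],[-0.22,0.8,0,0,0,0.21,-1],[-0.2,0.8,0.1,0,0,0.21,-1],[-0.19,0.8,0.1,0,0,0.21,-1],[-0.18,0.8,0.2,0,0,0.21,-1],[-0.16,0.8,0.2,0,0,0.21,-1],[-0.15,0.8,0.2,0,0,0.21,-1]],
  ],
)

```text
t: 20.12
ee_pos: [0.5516, -0.0529, 0.1307]
ee_rot: [-179.9, 0.0, 178.9]
ft_force: [0.3, -0.2, -2.3]
finger_gap: 0.0331
```

Run:
```python
from pl import *
s=arm.read_state();print(s['qpos'].round(1))
p,e=plan(s['ee_pos'],s['ee_rot'],[.562,-.02,.1],[180,0,179],4,-1,3)
```

```text
[-1.700e+01  3.450e+01  9.830e+01 -1.000e-01  4.710e+01 -1.059e+02]
[-0.08, 0.28, 0.26, 0.0, 0.0, -0.01, -1.0] 
[-0.08, 0.27, 0.25, 0.0, 0.0, -0.01, -1.0] 
[-0.08, 0.28, 0.26, 0.0, 0.0, -0.01, -1.0] 
[-0.09, 0.27, 0.25, 0.0, 0.0, 0.0, -1.0] 
end [ 0.5621 -0.0201  0.1001] [-1.7993e+02  3.0000e-02  1.7906e+02]
```

Call:
move_arm(
  plan=[
    [[-0.08,0.28,0.25,0,0,0,-1],[-0.08,0.28,0.25,0,0,0,-1],[-0.08,0.28,0.25,0,0,0,-1],[-0.08,0.26,0.25,0,0,0,-1],[0,0,0,0,0,0,-1]],
  ],
)

```text
t: 20.75
ee_pos: [0.5615, -0.0206, 0.0997]
ee_rot: [-179.9, -0.1, 179.0]
ft_force: [-0.4, -0.5, -3.1]
finger_gap: 0.033
```

Run:
```python
from pl import *
s=arm.read_state(); print(s['ee_pos'],s['ee_rot'],s['finger_gap'],s['ft_force'])
c=cam("scene"); crop(c,270,150,400,270,6,"pics/s12.png")
```

```text
[ 0.56153646 -0.02057402  0.09967326] [-1.79948249e+02 -6.11321254e-02  1.78979946e+02] 0.033018318001202605 [-0.38859443 -0.47113927 -3.14510327]
```

View pics/s12.png

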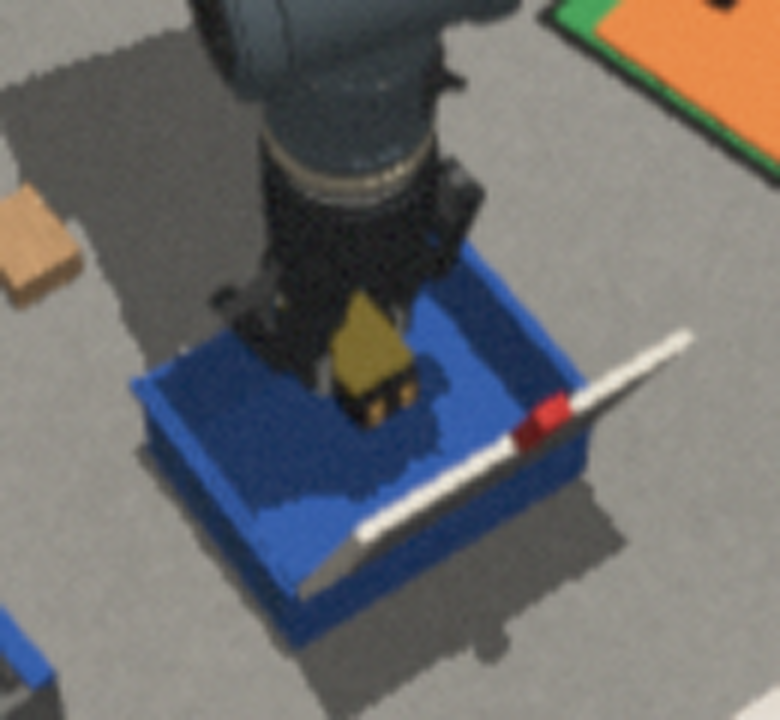

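Call:
move_arm(
  plan=[
    [[0,0,0.4,0,0,0,-1],[0,0,0.5,0,0,0,-1],[0,0,0.5,0,0,0,-1],[0,0,0.4,0,0,0,-1],[0,0,0.25,0,0,0,-1],[0,0,0.15,0,0,0,-1],[0,0,0,0,0,0,-1]],
  ],
)

```text
t: 21.68
ee_pos: [0.5619, -0.021, 0.0343]
ee_rot: [-179.9, 0.0, 178.9]
ft_force: [0.0, -0.0, -2.7]
finger_gap: 0.0332
```

Call:
move_arm(
  plan=[
    [[0,0,0.05,0,0,0,-1],[0,0,0,0,0,0,-1]],
  ],
)

```text
t: 21.92
ee_pos: [0.5621, -0.0211, 0.0333]
ee_rot: [-179.9, 0.1, 178.9]
ft_force: [-0.1, 0.2, -2.6]
finger_gap: 0.0332
```

Call:
move_arm(
  plan=[
    [[0,0,0.04,0,0,0,-1],[0,0,0.03,0,0,0,-1],[0,0,0,0,0,0,-1]],
  ],
)

```text
t: 22.3
ee_pos: [0.5618, -0.021, 0.0308]
ee_rot: [-179.9, 0.0, 178.9]
ft_force: [-0.7, 1.1, -2.2]
finger_gap: 0.0328
```

Call:
move_arm(
  plan=[
    [[0,0,0.03,0,0,0,-1],[0,0,0,0,0,0,-1]],
  ],
)

```text
t: 22.55
ee_pos: [0.5619, -0.0211, 0.0305]
ee_rot: [-179.9, 0.0, 178.9]
ft_force: [-1.4, -0.3, 3.5]
finger_gap: 0.0327
```

Contact with the floor; I'll release and rise.

Call:
move_arm(
  plan=[
    [[0,0,0,0,0,0,-0.1],[0,0,0,0,0,0,0.1],[0,0,0,0,0,0,0.3],[0,0,0,0,0,0,0.3],[0,0,-0.4,0,0,0,0.3],[0,0,-0.8,0,0,0,0.3],[0,0,-1,0,0,0,0.3],[0,0,-1,0,0,0,0.3],[0,0,-1,0,0,0,0.3],[0,0,-1,0,0,0,0.3]],
  ],
)

```text
t: 23.8
ee_pos: [0.5617, -0.0208, 0.1878]
ee_rot: [-179.9, 0.1, 178.9]
ft_force: [-0.5, -0.2, -0.5]
finger_gap: 0.0556
```

Run:
```python
from pl import *
s=arm.read_state(); print(s['ee_pos'],s['ee_rot'],s['finger_gap'],s['ft_force'])
c=cam("scene"); crop(c,270,150,400,270,6,"pics/s13.png")
```

```text
[ 0.56165845 -0.0208078   0.18781995] [-1.79921460e+02  6.85931754e-02  1.78949443e+02] 0.05561725234140443 [-0.53828473 -0.18588598 -0.47752503]
```

View pics/s13.png

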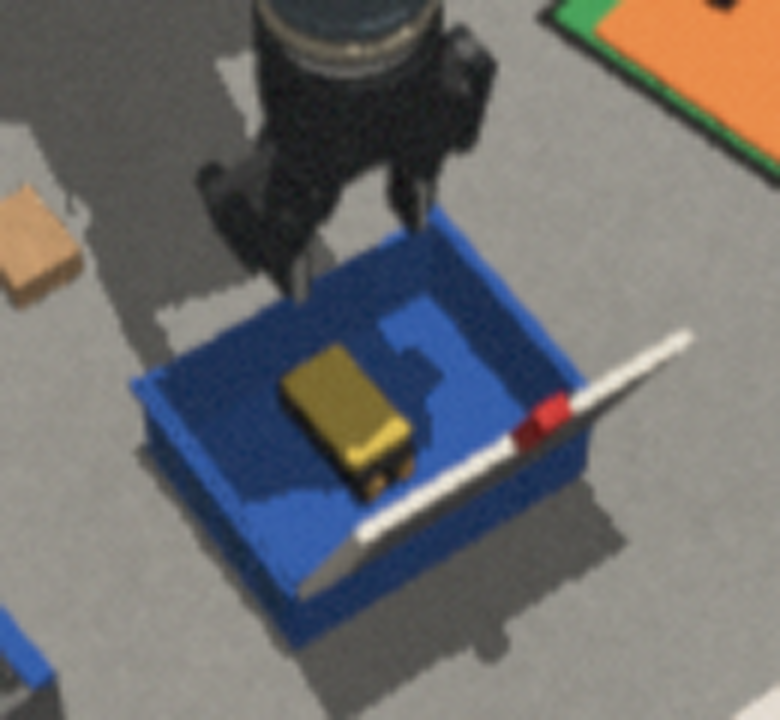

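Run:
```python
from pl import *
s=arm.read_state()
p,e=plan(s['ee_pos'],s['ee_rot'],[.60,-.021,.29],[180,0,178.6],4,0,4)
p,e=plan(p,e,[.702,-.0226,.29],[180,0,178.6],5,0,3)
```

```text
[-0.31, 0.0, -0.82, -0.01, 0.02, 0.02, 0.0] 
[-0.3, 0.01, -0.82, -0.01, 0.02, 0.02, 0.0] 
[-0.3, 0.01, -0.81, -0.01, 0.02, 0.02, 0.0] 
[-0.31, 0.01, -0.82, -0.01, 0.02, 0.02, 0.0] 
end [ 0.6001 -0.0209  0.29  ] [1.7997e+02 1.0000e-01 1.7856e+02]
[-0.68, 0.01, 0.0, 0.0, 0.01, 0.0, 0.0] 
[-0.68, 0.0, 0.0, 0.0, 0.01, 0.0, 0.0] 
[-0.68, 0.01, 0.0, 0.0, 0.01, 0.0, 0.0] 
[-0.68, 0.0, 0.0, 0.0, 0.0, 0.0, 0.0] 
[-0.68, 0.01, 0.0, 0.0, 0.0, 0.0, 0.0] 
end [ 0.7021 -0.0226  0.29  ] [ 1.7997e+02 -5.0000e-02  1.7856e+02]
```

Call:
move_arm(
  plan=[
    [[-0.3,0,-0.82,0,0,0.02,0],[-0.3,0,-0.82,0,0,0.02,0],[-0.3,0,-0.82,0,0,0.02,0],[-0.3,0,-0.82,0,0,0,0],[-0.68,0,0,0,0,0,0],[-0.68,0,0,0,0,0,0],[-0.68,0,0,0,0,0,0],[-0.68,0,0,0,0,0,0],[-0.7,0,0,0,0,0,0],[0,0,0,0,0,0,0]],
  ],
)

```text
t: 25.1
ee_pos: [0.7009, -0.024, 0.2843]
ee_rot: [-179.9, 0.0, 178.7]
ft_force: [-0.4, -0.3, -0.5]
finger_gap: 0.0429
```

Run:
```python
from pl import *
s=arm.read_state(); print(s['ee_pos'],s['ee_rot'],s['finger_gap'],s['ft_force'])
c=cam("scene"); crop(c,290,150,410,270,6,"pics/s14.png")
t=cam("top"); crop(t,260,90,390,220,5,"pics/t14.png")
for z in(.27,.22): print(z,[((px(c,[s['ee_pos'][0],s['ee_pos'][1]+d,z])-(290,150))*6).round() for d in(-.0215,0,.0215)])
```

```text
[ 0.70088543 -0.02400796  0.28427984] [-1.79924789e+02  4.31286256e-02  1.78653170e+02] 0.04286063703741484 [-0.44807653 -0.32099387 -0.53950507]
0.27 [array([387., 381.]), array([431., 353.]), array([474., 326.])]
0.22 [array([382., 445.]), array([424., 417.]), array([465., 390.])]
```

View pics/s14.png

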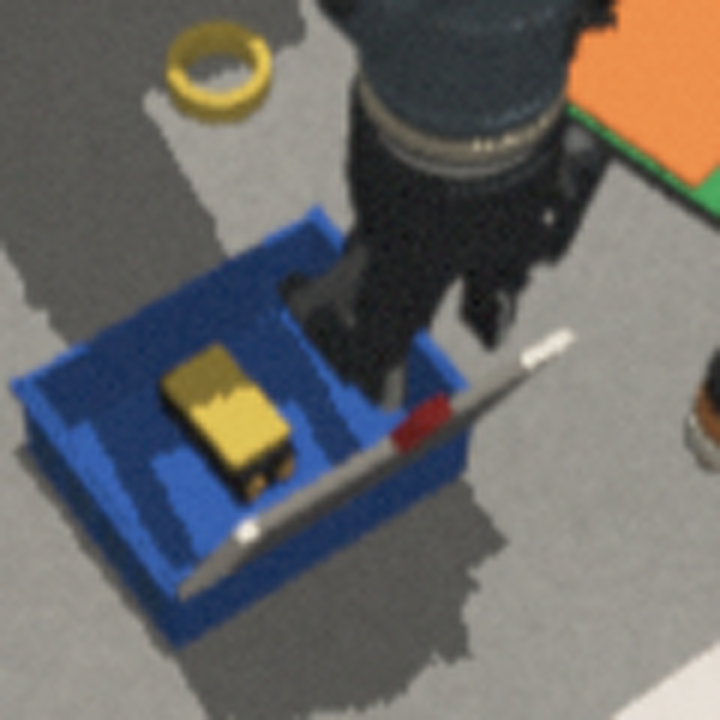

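View pics/t14.png

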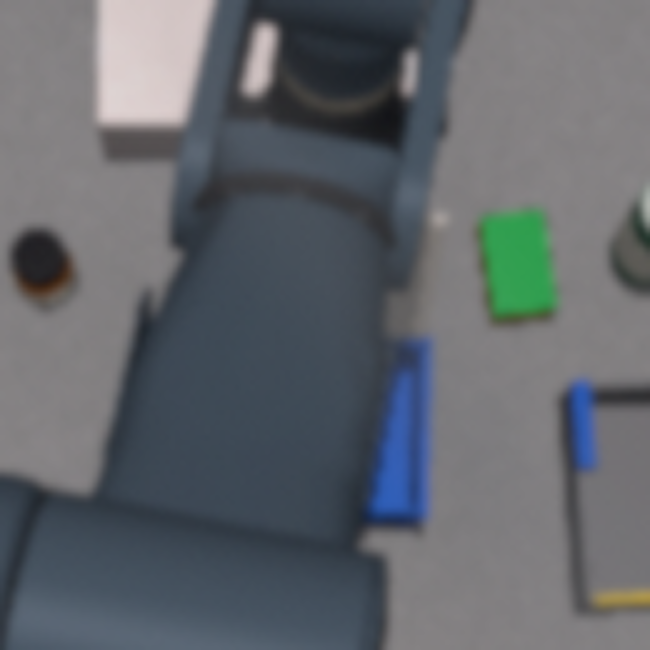

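Call:
move_arm(
  plan=[
    [[0,0,0.5,0,0,0,0],[0,0,0.5,0,0,0,0],[0,0,0.4,0,0,0,0],[0,0,0,0,0,0,0]],
  ],
)

```text
t: 25.7
ee_pos: [0.6993, -0.0238, 0.2403]
ee_rot: [-180.0, -0.2, 178.6]
ft_force: [0.2, -0.0, 0.8]
finger_gap: 0.0428
```

Run:
```python
from pl import *
s=arm.read_state(); print(s['ee_pos'],s['ee_rot'],s['finger_gap'],s['ft_force'])
c=cam("scene"); crop(c,320,170,410,260,8,"pics/s15.png")
```

```text
[ 0.69925466 -0.02382425  0.24031897] [-179.96864426   -0.19589363  178.64321741] 0.04275164732270787 [ 0.16064067 -0.00258083  0.7928319 ]
```

View pics/s15.png

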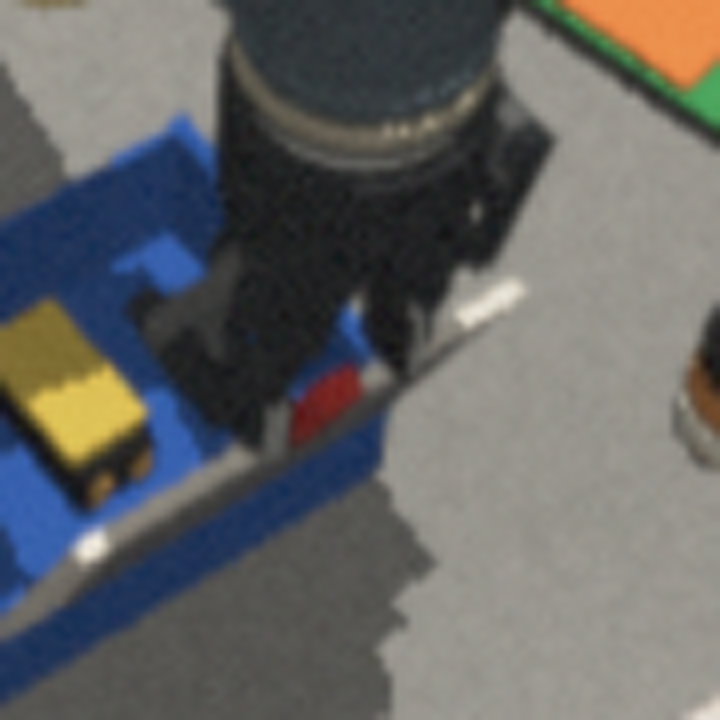

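Call:
move_arm(
  plan=[
    [[-0.05,-0.02,0.3,0,0,0,0],[-0.04,-0.02,0.25,0,0,0,0],[0,0,0,0,0,0,-0.4],[0,0,0,0,0,0,-1],[0,0,0,0,0,0,-1],[0,0,0,0,0,0,-1],[0,0,0,0,0,0,-1]],
  ],
)

```text
t: 26.62
ee_pos: [0.7028, -0.0236, 0.2257]
ee_rot: [179.9, -0.0, 178.7]
ft_force: [0.4, 5.1, -1.6]
finger_gap: 0.0147
```

Run:
```python
from pl import *
s=arm.read_state(); print(s['ee_pos'],s['ee_rot'],s['finger_gap'],s['ft_force'])
c=cam("scene"); crop(c,320,170,410,260,8,"pics/s16.png")
```

```text
[ 0.70279388 -0.0235699   0.22572975] [ 1.79912272e+02 -1.00888852e-02  1.78663334e+02] 0.014687110711628147 [ 0.35907847  5.07844327 -1.60988633]
```

View pics/s16.png

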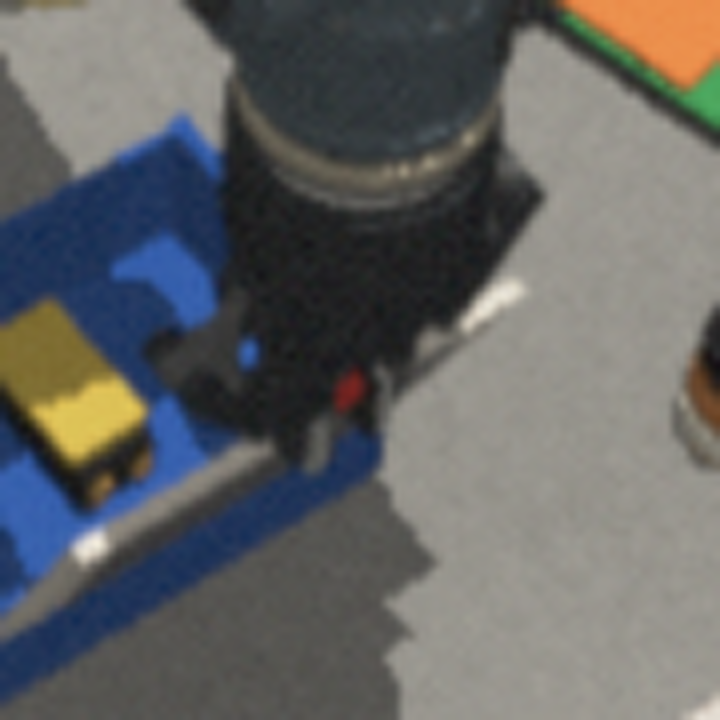

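```bash
cat > arc.py <<'E'
import numpy as np,sys
from bench import arm
hx,hz=float(sys.argv[1]),.07; st=float(sys.argv[2]); n=int(sys.argv[3])
s=arm.read_state(); x,y,z=s['ee_pos']; print(s['ee_pos'].round(4),s['ft_force'].round(1),s['finger_gap'].round(4),s['ee_rot'].round(1))
u=hx-x; w=z-hz; r=np.hypot(u,w); ph=np.arctan2(w,u); print('r',r,'phi',ph,'a',ph-4/163)
if len(sys.argv)>4: r=float(sys.argv[4])
for i in range(n):
    p2=ph-st; un=r*np.cos(p2)-u; wn=r*np.sin(p2)-w
    print([round(un/.03,2),round(-wn/.03,2)],round(p2,3)); u+=un;w+=wn;ph=p2
E
python3 arc.py .641 .1 5; python3 arc.py .641 .1 20 | tail -15
```

```text
Traceback (most recent call last):
  File "arc.py", line 4, in <module>
    s=arm.read_state(); x,y,z=s['ee_pos']; print(s['ee_pos'].round(4),s['ft_force'].round(1),s['finger_gap'].round(4),s['ee_rot'].round(1))
                                                                                             ^^^^^^^^^^^^^^^^^^^^^
AttributeError: 'float' object has no attribute 'round'
Traceback (most recent call last):
  File "arc.py", line 4, in <module>
    s=arm.read_state(); x,y,z=s['ee_pos']; print(s['ee_pos'].round(4),s['ft_force'].round(1),s['finger_gap'].round(4),s['ee_rot'].round(1))
                                                                                             ^^^^^^^^^^^^^^^^^^^^^
AttributeError: 'float' object has no attribute 'round'
```

```bash
sed -i "s/s\['finger_gap'\].round(4)/round(s['finger_gap'],4)/" arc.py; python3 arc.py .641 .1 19
```

```text
[ 0.7028 -0.0236  0.2258] [ 0.8  5.4 -1.2] 0.0147 [179.9  -0.  178.7]
r 0.16757130353219785 phi 1.9485219089931363 a 1.9239820316925227
[np.float64(0.53), np.float64(-0.18)] 1.849
[np.float64(0.54), np.float64(-0.13)] 1.749
[np.float64(0.55), np.float64(-0.07)] 1.649
[np.float64(0.56), np.float64(-0.02)] 1.549
[np.float64(0.56), np.float64(0.04)] 1.449
[np.float64(0.55), np.float64(0.1)] 1.349
[np.float64(0.54), np.float64(0.15)] 1.249
[np.float64(0.52), np.float64(0.2)] 1.149
[np.float64(0.5), np.float64(0.25)] 1.049
[np.float64(0.47), np.float64(0.3)] 0.949
[np.float64(0.44), np.float64(0.35)] 0.849
[np.float64(0.4), np.float64(0.39)] 0.749
[np.float64(0.36), np.float64(0.43)] 0.649
[np.float64(0.31), np.float64(0.46)] 0.549
[np.float64(0.27), np.float64(0.49)] 0.449
[np.float64(0.22), np.float64(0.51)] 0.349
[np.float64(0.16), np.float64(0.53)] 0.249
[np.float64(0.11), np.float64(0.55)] 0.149
[np.float64(0.05), np.float64(0.56)] 0.049
```

Relieve the 5 N in y a little as I begin the arc.

Call:
move_arm(
  plan=[
    [[0.27,0.03,-0.1,0,0,0,-1],[0.26,0.02,-0.08,0,0,0,-1],[0,0,0,0,0,0,-1]],
  ],
)

```text
t: 27.05
ee_pos: [0.6865, -0.0231, 0.2313]
ee_rot: [-180.0, -0.0, 178.6]
ft_force: [1.2, 3.7, -4.3]
finger_gap: 0.0146
```

```bash
python3 arc.py .641 .1 4
```

```text
[ 0.6865 -0.0231  0.2313] [ 1.2  3.7 -4.3] 0.0146 [-180.    -0.   178.6]
r 0.16759590291281326 phi 1.845603923463076 a 1.8210640461624623
[np.float64(0.54), np.float64(-0.12)] 1.746
[np.float64(0.55), np.float64(-0.07)] 1.646
[np.float64(0.56), np.float64(-0.01)] 1.546
[np.float64(0.56), np.float64(0.04)] 1.446
```

Call:
move_arm(
  plan=[
    [[0.4,0.02,-0.08,0,0,0,-1],[0.4,0,-0.05,0,0,0,-1],[0.4,0,-0.02,0,0,0,-1],[0,0,0,0,0,0,-1]],
  ],
)

```text
t: 27.55
ee_pos: [0.651, -0.0221, 0.2373]
ee_rot: [-179.9, 0.1, 178.6]
ft_force: [2.5, 3.0, 3.1]
finger_gap: 0.0152
```

```bash
python3 - <<'E'
from pl import *
c=cam("scene"); crop(c,290,150,410,260,6,"pics/s17.png")
E
python3 arc.py .641 .1 6
```

```text
[ 0.6512 -0.0221  0.2372] [1.8 3.6 4.4] 0.0147 [-1.799e+02  1.000e-01  1.786e+02]
r 0.16754983397119413 phi 1.6319523940725116 a 1.607412516771898
[np.float64(0.56), np.float64(-0.01)] 1.532
[np.float64(0.56), np.float64(0.05)] 1.432
[np.float64(0.55), np.float64(0.1)] 1.332
[np.float64(0.54), np.float64(0.16)] 1.232
[np.float64(0.52), np.float64(0.21)] 1.132
[np.float64(0.49), np.float64(0.26)] 1.032
```

View pics/s17.png

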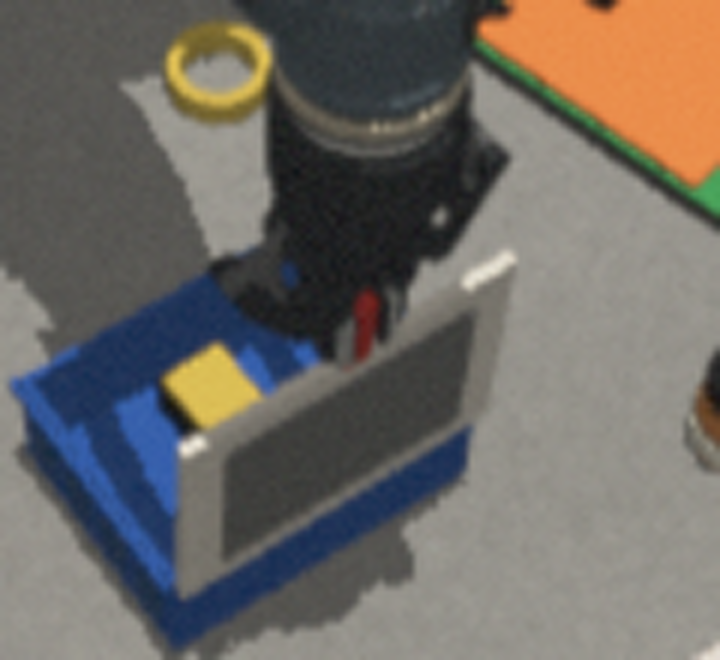

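Call:
move_arm(
  plan=[
    [[0.45,0.02,0,0,0,0,-1],[0.45,0.02,0.03,0,0,0,-1],[0.45,0,0.06,0,0,0,-1],[0.45,0,0.1,0,0,0,-1],[0,0,0,0,0,0,-1]],
  ],
)

```text
t: 28.22
ee_pos: [0.5955, -0.0204, 0.2307]
ee_rot: [-179.8, -0.1, 178.7]
ft_force: [-0.4, 0.4, 7.2]
finger_gap: 0.0146
```

```bash
python3 arc.py .641 .08 6
```

```text
[ 0.5955 -0.0204  0.2307] [-0.4  0.4  7.2] 0.0146 [-1.798e+02 -1.000e-01  1.787e+02]
r 0.16699378239230095 phi 1.2948784866745486 a 1.270338609373935
[np.float64(0.42), np.float64(0.14)] 1.215
[np.float64(0.41), np.float64(0.17)] 1.135
[np.float64(0.4), np.float64(0.2)] 1.055
[np.float64(0.38), np.float64(0.23)] 0.975
[np.float64(0.36), np.float64(0.26)] 0.895
[np.float64(0.34), np.float64(0.29)] 0.815
```

Call:
move_arm(
  plan=[
    [[0.42,0,0.11,0,0,0,-1],[0.41,0,0.15,0,0,0,-1],[0.4,0,0.2,0,0,0,-1],[0.38,0,0.23,0,0,0,-1],[0,0,0,0,0,0,-1]],
  ],
)

```text
t: 28.85
ee_pos: [0.5473, -0.019, 0.2085]
ee_rot: [-179.9, -0.1, 178.7]
ft_force: [-0.0, -4.7, 3.5]
finger_gap: 0.0147
```

```bash
python3 arc.py .641 .08 6
```

```text
[ 0.5473 -0.019   0.2085] [-0.  -4.7  3.5] 0.0147 [-1.799e+02 -1.000e-01  1.787e+02]
r 0.16724846856251047 phi 0.9762275354700208 a 0.9516876581694074
[np.float64(0.36), np.float64(0.26)] 0.896
[np.float64(0.34), np.float64(0.29)] 0.816
[np.float64(0.31), np.float64(0.32)] 0.736
[np.float64(0.29), np.float64(0.34)] 0.656
[np.float64(0.26), np.float64(0.36)] 0.576
[np.float64(0.23), np.float64(0.38)] 0.496
```

Call:
move_arm(
  plan=[
    [[0.36,-0.03,0.26,0,0,0,-1],[0.34,-0.02,0.29,0,0,0,-1],[0.31,0,0.31,0,0,0,-1],[0.29,0,0.34,0,0,0,-1],[0,0,0,0,0,0,-1]],
  ],
)

```text
t: 29.48
ee_pos: [0.5082, -0.018, 0.172]
ee_rot: [179.9, -0.2, 178.6]
ft_force: [-0.5, 4.2, 2.5]
finger_gap: 0.0148
```

```bash
python3 - <<'E'
from pl import *
c=cam("scene"); crop(c,270,150,400,260,6,"pics/s18.png")
E
python3 arc.py .641 .08 8
```

```text
[ 0.5085 -0.018   0.1724] [-1.5  4.4  2.3] 0.0147 [179.9  -0.2 178.6]
r 0.1674654679276051 phi 0.6582746095066099 a 0.6337347322059964
[np.float64(0.26), np.float64(0.36)] 0.578
[np.float64(0.23), np.float64(0.38)] 0.498
[np.float64(0.2), np.float64(0.4)] 0.418
[np.float64(0.16), np.float64(0.41)] 0.338
[np.float64(0.13), np.float64(0.43)] 0.258
[np.float64(0.1), np.float64(0.44)] 0.178
[np.float64(0.06), np.float64(0.44)] 0.098
[np.float64(0.03), np.float64(0.45)] 0.018
```

View pics/s18.png

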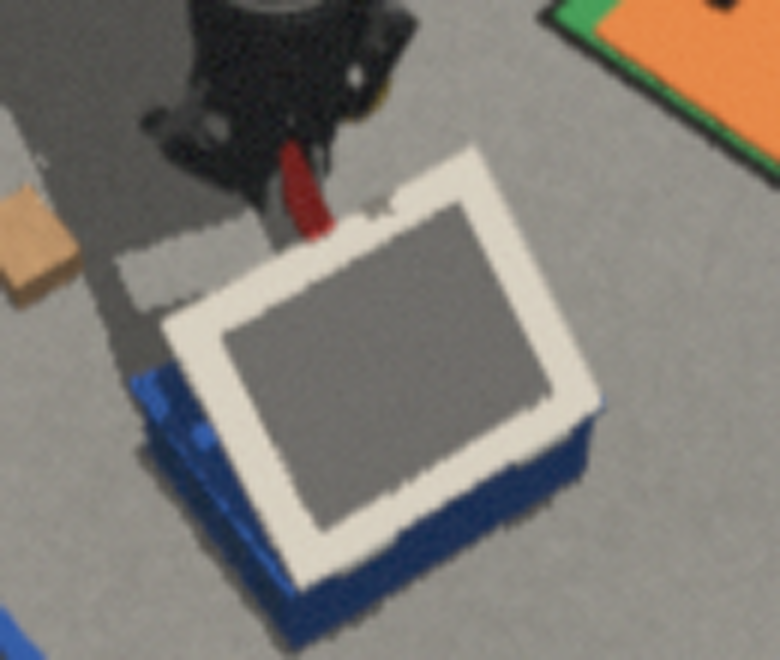

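Call:
move_arm(
  plan=[
    [[0.26,0.02,0.35,0,0,0,-1],[0.23,0.01,0.37,0,0,0,-1],[0.2,0,0.4,0,0,0,-1],[0.16,0,0.41,0,0,0,-1],[0.13,0,0.43,0,0,0,-1],[0,0,0,0,0,0,-1]],
  ],
)

```text
t: 30.28
ee_pos: [0.4793, -0.0171, 0.1137]
ee_rot: [-180.0, -0.2, 178.7]
ft_force: [-2.6, 3.7, 2.0]
finger_gap: 0.0147
```

```bash
python3 arc.py .641 .05 6
```

```text
[ 0.4793 -0.0171  0.1137] [-2.6  3.7  2. ] 0.0147 [-180.    -0.2  178.7]
r 0.167480727423721 phi 0.26421829874048564 a 0.23967842143987214
[np.float64(0.07), np.float64(0.27)] 0.214
[np.float64(0.05), np.float64(0.27)] 0.164
[np.float64(0.04), np.float64(0.28)] 0.114
[np.float64(0.02), np.float64(0.28)] 0.064
[np.float64(0.01), np.float64(0.28)] 0.014
[np.float64(-0.0), np.float64(0.28)] -0.036
```

Three rows, then smaller steps watching for contact.

Call:
move_arm(
  plan=[
    [[0.07,0.02,0.27,0,0,0,-1],[0.05,0,0.27,0,0,0,-1],[0.04,0,0.28,0,0,0,-1],[0.02,0,0.2,0,0,0,-1],[0,0,0,0,0,0,-1]],
  ],
)

```text
t: 30.9
ee_pos: [0.4745, -0.0169, 0.0834]
ee_rot: [-179.9, -0.1, 178.6]
ft_force: [-5.7, -1.4, 2.6]
finger_gap: 0.0151
```

Call:
move_arm(
  plan=[
    [[0,0,0.1,0,0,0,-1],[0,0,0.1,0,0,0,-1],[0,0,0,0,0,0,-1]],
  ],
)

```text
t: 31.28
ee_pos: [0.4743, -0.0169, 0.0777]
ee_rot: [-179.9, -0.1, 178.7]
ft_force: [-6.1, -1.6, 1.7]
finger_gap: 0.0148
```

Call:
move_arm(
  plan=[
    [[0,0,0.06,0,0,0,-1],[0,0,0.06,0,0,0,-1],[0,0,0,0,0,0,-1]],
  ],
)

```text
t: 31.65
ee_pos: [0.4742, -0.0169, 0.0742]
ee_rot: [-179.9, -0.1, 178.6]
ft_force: [-6.0, -0.9, 2.3]
finger_gap: 0.0149
```

Call:
move_arm(
  plan=[
    [[0,0,0.05,0,0,0,-1],[0,0,0,0,0,0,-1]],
  ],
)

```text
t: 31.9
ee_pos: [0.4742, -0.0169, 0.0726]
ee_rot: [-179.9, -0.1, 178.6]
ft_force: [-6.1, -2.5, 2.0]
finger_gap: 0.0153
```

Call:
move_arm(
  plan=[
    [[0,0,0.05,0,0,0,-1],[0,0,0,0,0,0,-1]],
  ],
)

```text
t: 32.15
ee_pos: [0.4742, -0.0169, 0.0712]
ee_rot: [-179.9, -0.1, 178.6]
ft_force: [-6.3, -2.5, 2.4]
finger_gap: 0.0148
```

Run:
```python
from pl import *
c=cam("scene"); crop(c,270,150,400,270,6,"pics/s19.png")
```

```text
(no output)
```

View pics/s19.png

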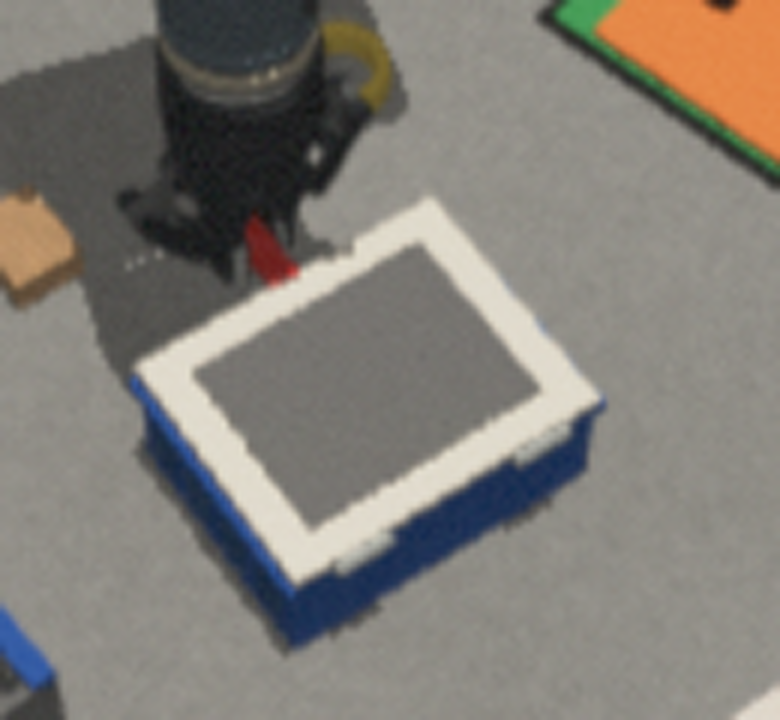

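Call:
move_arm(
  plan=[
    [[0,0,0.06,0,0,0,-1],[0,0,0,0,0,0,-1]],
  ],
)

```text
t: 32.45
ee_pos: [0.4742, -0.0169, 0.0694]
ee_rot: [-179.9, -0.1, 178.6]
ft_force: [-7.3, -2.0, 1.9]
finger_gap: 0.0148
```

Call:
move_arm(
  plan=[
    [[0,0,0.06,0,0,0,-1],[0,0,0,0,0,0,-1]],
  ],
)

```text
t: 32.7
ee_pos: [0.4742, -0.0169, 0.0686]
ee_rot: [-179.9, -0.1, 178.7]
ft_force: [-8.7, -2.6, 11.7]
finger_gap: 0.0148
```

Call:
move_arm(
  plan=[
    [[0,0,0,0,0,0,-0.4],[0,0,0,0,0,0,-0.1],[0,0,0,0,0,0,0],[0,0,0,0,0,0,0],[0,0.05,-0.3,0,0,0,0],[0,0,-0.8,0,0,0,0],[0.3,0,-1,0,0,0,0],[0.3,0,-1,0,0,0,0],[0.5,0,-1,0,0,0,0],[0.5,0,-1,0,0,0,0]],
  ],
)

```text
t: 33.95
ee_pos: [0.4266, -0.0137, 0.2221]
ee_rot: [-179.9, 0.1, 178.7]
ft_force: [0.6, -1.2, -0.1]
finger_gap: 0.0423
```

Run:
```python
from pl import *
s=arm.read_state(); print(s['ee_pos'],s['ft_force'],s['finger_gap'])
c=cam("scene"); cv2.imwrite("pics/s20.png",c["color"][:,:,::-1]); crop(c,270,100,450,260,4.4,"pics/s21.png")
t=cam("top"); cv2.imwrite("pics/t20.png",t["color"][:,:,::-1])
for q in((424,195),(130,362),(300,585)): pass
```

```text
[ 0.42657355 -0.01374541  0.22212859] [ 0.56188398 -1.15592988 -0.0938415 ] 0.04233061837119014
```

View pics/s20.png

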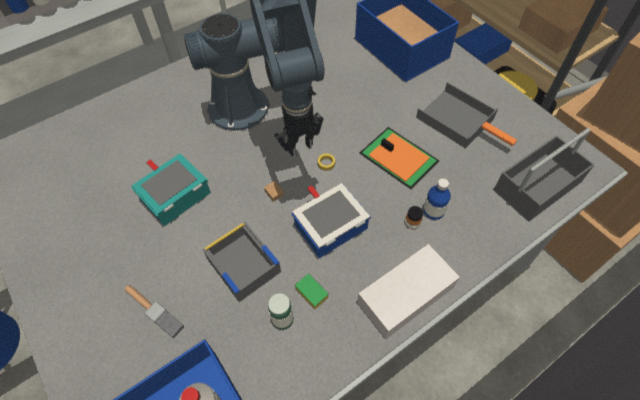

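View pics/s21.png

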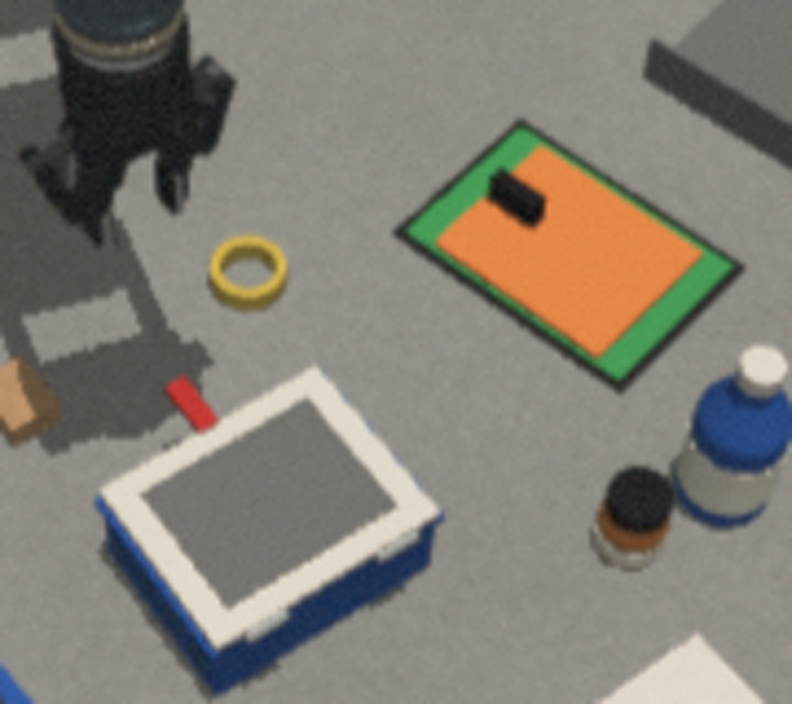

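View pics/t20.png

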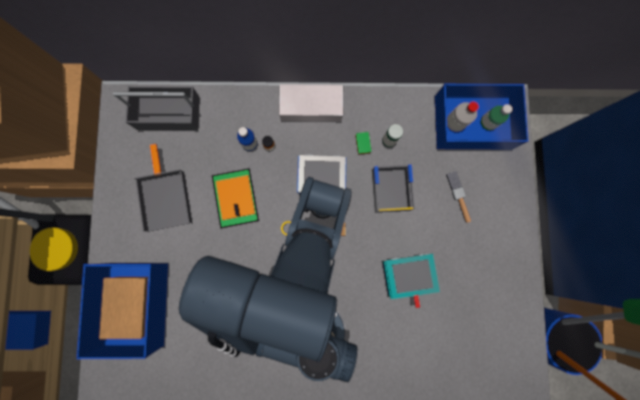

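The flap lies flush on the rim, with the tab at (189,403) in the crop. The lid is flat inside the mat rim and the bystanders sit where they were. Handing in.

Run:
```python
from h import *
print(arm.close_job())
```

```text
the job is handed in; nothing more can be done
None
```

I opened the box, put the lid and the pack in place, guided the flap shut and handed the job in at about 34 s. `close_job()` gives no verdict, so I don't know the official result.

- **Lid:** I tilted it about 4° to clear the lip, slid it out about 75 mm, and laid it fin up on the mat. In the last pictures it lies flat. The scene camera puts its centre about 8 mm from the mat's centre. The top-view reading disagreed because the arm hid part of the lid.
- **Battery pack:** I lowered it to the bin floor until the force reading showed contact, then let go. It lay still near the middle of the bin in the pictures taken before the flap covered it.
- **Flap:** I pinched the tab and brought it down slowly, well under the 3.5 rad/s limit. At the end the upward force rose to about 12 N, and the flap stayed flush on the rim after I let go. I could only judge the angle by eye and by that contact.
- **Bystanders and robot:** None of the bystanders in view looks moved, though I compared the pictures by eye only and didn't measure them. The robot ended clear of everything.
- **Camera disagreement:** Positions from the two cameras differed by up to about 8 mm, so I averaged them.

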